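Mark a batch of tissue cassettes and set them to dry

TASK

Lay every cassette from the white mat on the marker's sloped bed, each flat and squarely over its own window, long side up the slope. With all of them in place, press the red plunger right down to its stop, hold it there for a second, and let it come all the way up. Only then move every cassette to the warming plate, lying flat on its top, not stacked and not over its edges, and leave the bottle, jar and slide box where they stand.

Things in the scene. Friction and masses are not known exactly. Their poses are not given: they have to be found in the camera images.
- orange: A deep closed tissue cassette of orange plastic, 40 x 28 x 12 mm, 22 g (may vary 0.7 to 1.4 times), slotted alike on both faces, so either face may lie up. Origin at its centre; x along the 40 mm, y along the 28 mm, z along the 12 mm. Starts flat on the white mat; some colours are absent (None).
- yellow: A deep closed tissue cassette of yellow plastic, 40 x 28 x 12 mm, 22 g (may vary 0.7 to 1.4 times), slotted alike on both faces, so either face may lie up. Origin at its centre; x along the 40 mm, y along the 28 mm, z along the 12 mm. Starts flat on the white mat; some colours are absent (None).
- green: A deep closed tissue cassette of green plastic, 40 x 28 x 12 mm, 22 g (may vary 0.7 to 1.4 times), slotted alike on both faces, so either face may lie up. Origin at its centre; x along the 40 mm, y along the 28 mm, z along the 12 mm. Starts flat on the white mat; some colours are absent (None).
- blue: A deep closed tissue cassette of blue plastic, 40 x 28 x 12 mm, 22 g (may vary 0.7 to 1.4 times), slotted alike on both faces, so either face may lie up. Origin at its centre; x along the 40 mm, y along the 28 mm, z along the 12 mm. Starts flat on the white mat; some colours are absent (None).
- red: A deep closed tissue cassette of red plastic, 40 x 28 x 12 mm, 22 g (may vary 0.7 to 1.4 times), slotted alike on both faces, so either face may lie up. Origin at its centre; x along the 40 mm, y along the 28 mm, z along the 12 mm. Starts flat on the white mat; some colours are absent (None).
- window0 (a point): Centre of print window 0 (1 of 4 from the robot's left), on the marker's sloped bed: a bright green pane 28 x 16 mm in a dark frame 36 x 24 mm. z is the bed's outward normal, leaning 20 degrees from vertical towards the robot; x runs straight up the slope, away from the robot; y along the row, windows 66 mm apart. A cassette over it lies with its 40 mm side along x; friction keeps it there.
- window1 (a point): Centre of print window 1 (2 of 4 from the robot's left), on the marker's sloped bed: a bright green pane 28 x 16 mm in a dark frame 36 x 24 mm. z is the bed's outward normal, leaning 20 degrees from vertical towards the robot; x runs straight up the slope, away from the robot; y along the row, windows 66 mm apart. A cassette over it lies with its 40 mm side along x; friction keeps it there.
- window2 (a point): Centre of print window 2 (3 of 4 from the robot's left), on the marker's sloped bed: a bright green pane 28 x 16 mm in a dark frame 36 x 24 mm. z is the bed's outward normal, leaning 20 degrees from vertical towards the robot; x runs straight up the slope, away from the robot; y along the row, windows 66 mm apart. A cassette over it lies with its 40 mm side along x; friction keeps it there.
- window3 (a point): Centre of print window 3 (4 of 4 from the robot's left), on the marker's sloped bed: a bright green pane 28 x 16 mm in a dark frame 36 x 24 mm. z is the bed's outward normal, leaning 20 degrees from vertical towards the robot; x runs straight up the slope, away from the robot; y along the row, windows 66 mm apart. A cassette over it lies with its 40 mm side along x; friction keeps it there.
- bed: The marker's fixed grey sloped bed, 62 mm up the slope and 274 mm wide. Origin at the centre of its surface, axes as the windows' (z its normal, x up the slope); the window centres are midway up it. An aluminium lip 4 mm high bounds the low edge, 31 mm below the window centres. Surface 31 mm above the table at the low edge, 53 mm at the high.
- marker: The fixed white cassette marker, 185 (x) x 280 (y) mm, its base 22 mm high; origin under its centre on the table, x away from the robot, y to its left. The sloped bed is on the robot's side; behind it a housing 66 x 120 mm, 80 mm high (x from 25 to 91 mm), carries the plunger.
- plunger_top (a point): Centre of the top of the red plunger head, a flat disc 36 mm across and 12 mm thick, 130 mm above the table when up. It moves straight down.
- plunger (a joint): Travel of the plunger in m: 0 up, 0.020 at its stop. A spring pushes it back up: 2.4 N at the start of the stroke, about 10.5 N at the stop; it rises by itself when let go.
- plate: The fixed warming plate with a dark steel top on a white base, 190 (x) x 160 (y) mm, flat, top 14 mm above the table; origin under its centre on the table; a low white strip with a black dial runs along its -x edge. It and the mat change sides from start to start.
- mat: Thin fixed white receiving mat, 200 (x) x 150 (y) x 3 mm; origin under its centre.
- bottle: White reagent bottle with a red cap, 64 mm wide, 150 mm tall, a loose bystander; origin at the centre of its underside.
- jar: Glass jar with a yellow cap, 60 mm wide, 75 mm tall, a loose bystander; origin at the centre of its underside.
- slidebox: Open white slide box, 70 x 90 x 30 mm, a loose bystander; origin at the centre of its underside.

How it is judged:
On the way, in this order (a step that is already met when the one before it is completed fails the run):
1. every cassette lies flat and square over a window of its own, the plunger up (((distance between orange and window0 below 0.015 m and horizontal distance between orange and window0 below 0.013 m and angle between the z axis of orange and the z axis of window0, either way round below 0.12 rad and angle between the x axis of orange and the x axis of window0, either way round below 0.3 rad) or (distance between orange and window1 below 0.015 m and horizontal distance between orange and window1 below 0.013 m and angle between the z axis of orange and the z axis of window1, either way round below 0.12 rad and angle between the x axis of orange and the x axis of window1, either way round below 0.3 rad) or (distance between orange and window2 below 0.015 m and horizontal distance between orange and window2 below 0.013 m and angle between the z axis of orange and the z axis of window2, either way round below 0.12 rad and angle between the x axis of orange and the x axis of window2, either way round below 0.3 rad) or (distance between orange and window3 below 0.015 m and horizontal distance between orange and window3 below 0.013 m and angle between the z axis of orange and the z axis of window3, either way round below 0.12 rad and angle between the x axis of orange and the x axis of window3, either way round below 0.3 rad)) and ((distance between yellow and window0 below 0.015 m and horizontal distance between yellow and window0 below 0.013 m and angle between the z axis of yellow and the z axis of window0, either way round below 0.12 rad and angle between the x axis of yellow and the x axis of window0, either way round below 0.3 rad) or (distance between yellow and window1 below 0.015 m and horizontal distance between yellow and window1 below 0.013 m and angle between the z axis of yellow and the z axis of window1, either way round below 0.12 rad and angle between the x axis of yellow and the x axis of window1, either way round below 0.3 rad) or (distance between yellow and window2 below 0.015 m and horizontal distance between yellow and window2 below 0.013 m and angle between the z axis of yellow and the z axis of window2, either way round below 0.12 rad and angle between the x axis of yellow and the x axis of window2, either way round below 0.3 rad) or (distance between yellow and window3 below 0.015 m and horizontal distance between yellow and window3 below 0.013 m and angle between the z axis of yellow and the z axis of window3, either way round below 0.12 rad and angle between the x axis of yellow and the x axis of window3, either way round below 0.3 rad)) and ((distance between green and window0 below 0.015 m and horizontal distance between green and window0 below 0.013 m and angle between the z axis of green and the z axis of window0, either way round below 0.12 rad and angle between the x axis of green and the x axis of window0, either way round below 0.3 rad) or (distance between green and window1 below 0.015 m and horizontal distance between green and window1 below 0.013 m and angle between the z axis of green and the z axis of window1, either way round below 0.12 rad and angle between the x axis of green and the x axis of window1, either way round below 0.3 rad) or (distance between green and window2 below 0.015 m and horizontal distance between green and window2 below 0.013 m and angle between the z axis of green and the z axis of window2, either way round below 0.12 rad and angle between the x axis of green and the x axis of window2, either way round below 0.3 rad) or (distance between green and window3 below 0.015 m and horizontal distance between green and window3 below 0.013 m and angle between the z axis of green and the z axis of window3, either way round below 0.12 rad and angle between the x axis of green and the x axis of window3, either way round below 0.3 rad)) and ((distance between blue and window0 below 0.015 m and horizontal distance between blue and window0 below 0.013 m and angle between the z axis of blue and the z axis of window0, either way round below 0.12 rad and angle between the x axis of blue and the x axis of window0, either way round below 0.3 rad) or (distance between blue and window1 below 0.015 m and horizontal distance between blue and window1 below 0.013 m and angle between the z axis of blue and the z axis of window1, either way round below 0.12 rad and angle between the x axis of blue and the x axis of window1, either way round below 0.3 rad) or (distance between blue and window2 below 0.015 m and horizontal distance between blue and window2 below 0.013 m and angle between the z axis of blue and the z axis of window2, either way round below 0.12 rad and angle between the x axis of blue and the x axis of window2, either way round below 0.3 rad) or (distance between blue and window3 below 0.015 m and horizontal distance between blue and window3 below 0.013 m and angle between the z axis of blue and the z axis of window3, either way round below 0.12 rad and angle between the x axis of blue and the x axis of window3, either way round below 0.3 rad)) and ((distance between red and window0 below 0.015 m and horizontal distance between red and window0 below 0.013 m and angle between the z axis of red and the z axis of window0, either way round below 0.12 rad and angle between the x axis of red and the x axis of window0, either way round below 0.3 rad) or (distance between red and window1 below 0.015 m and horizontal distance between red and window1 below 0.013 m and angle between the z axis of red and the z axis of window1, either way round below 0.12 rad and angle between the x axis of red and the x axis of window1, either way round below 0.3 rad) or (distance between red and window2 below 0.015 m and horizontal distance between red and window2 below 0.013 m and angle between the z axis of red and the z axis of window2, either way round below 0.12 rad and angle between the x axis of red and the x axis of window2, either way round below 0.3 rad) or (distance between red and window3 below 0.015 m and horizontal distance between red and window3 below 0.013 m and angle between the z axis of red and the z axis of window3, either way round below 0.12 rad and angle between the x axis of red and the x axis of window3, either way round below 0.3 rad)) and value of joint plunger below 0.003 m), for 0.3 s.
2. the plunger is held down at its stop with every cassette still over its window (((distance between orange and window0 below 0.015 m and horizontal distance between orange and window0 below 0.013 m and angle between the z axis of orange and the z axis of window0, either way round below 0.12 rad and angle between the x axis of orange and the x axis of window0, either way round below 0.3 rad) or (distance between orange and window1 below 0.015 m and horizontal distance between orange and window1 below 0.013 m and angle between the z axis of orange and the z axis of window1, either way round below 0.12 rad and angle between the x axis of orange and the x axis of window1, either way round below 0.3 rad) or (distance between orange and window2 below 0.015 m and horizontal distance between orange and window2 below 0.013 m and angle between the z axis of orange and the z axis of window2, either way round below 0.12 rad and angle between the x axis of orange and the x axis of window2, either way round below 0.3 rad) or (distance between orange and window3 below 0.015 m and horizontal distance between orange and window3 below 0.013 m and angle between the z axis of orange and the z axis of window3, either way round below 0.12 rad and angle between the x axis of orange and the x axis of window3, either way round below 0.3 rad)) and ((distance between yellow and window0 below 0.015 m and horizontal distance between yellow and window0 below 0.013 m and angle between the z axis of yellow and the z axis of window0, either way round below 0.12 rad and angle between the x axis of yellow and the x axis of window0, either way round below 0.3 rad) or (distance between yellow and window1 below 0.015 m and horizontal distance between yellow and window1 below 0.013 m and angle between the z axis of yellow and the z axis of window1, either way round below 0.12 rad and angle between the x axis of yellow and the x axis of window1, either way round below 0.3 rad) or (distance between yellow and window2 below 0.015 m and horizontal distance between yellow and window2 below 0.013 m and angle between the z axis of yellow and the z axis of window2, either way round below 0.12 rad and angle between the x axis of yellow and the x axis of window2, either way round below 0.3 rad) or (distance between yellow and window3 below 0.015 m and horizontal distance between yellow and window3 below 0.013 m and angle between the z axis of yellow and the z axis of window3, either way round below 0.12 rad and angle between the x axis of yellow and the x axis of window3, either way round below 0.3 rad)) and ((distance between green and window0 below 0.015 m and horizontal distance between green and window0 below 0.013 m and angle between the z axis of green and the z axis of window0, either way round below 0.12 rad and angle between the x axis of green and the x axis of window0, either way round below 0.3 rad) or (distance between green and window1 below 0.015 m and horizontal distance between green and window1 below 0.013 m and angle between the z axis of green and the z axis of window1, either way round below 0.12 rad and angle between the x axis of green and the x axis of window1, either way round below 0.3 rad) or (distance between green and window2 below 0.015 m and horizontal distance between green and window2 below 0.013 m and angle between the z axis of green and the z axis of window2, either way round below 0.12 rad and angle between the x axis of green and the x axis of window2, either way round below 0.3 rad) or (distance between green and window3 below 0.015 m and horizontal distance between green and window3 below 0.013 m and angle between the z axis of green and the z axis of window3, either way round below 0.12 rad and angle between the x axis of green and the x axis of window3, either way round below 0.3 rad)) and ((distance between blue and window0 below 0.015 m and horizontal distance between blue and window0 below 0.013 m and angle between the z axis of blue and the z axis of window0, either way round below 0.12 rad and angle between the x axis of blue and the x axis of window0, either way round below 0.3 rad) or (distance between blue and window1 below 0.015 m and horizontal distance between blue and window1 below 0.013 m and angle between the z axis of blue and the z axis of window1, either way round below 0.12 rad and angle between the x axis of blue and the x axis of window1, either way round below 0.3 rad) or (distance between blue and window2 below 0.015 m and horizontal distance between blue and window2 below 0.013 m and angle between the z axis of blue and the z axis of window2, either way round below 0.12 rad and angle between the x axis of blue and the x axis of window2, either way round below 0.3 rad) or (distance between blue and window3 below 0.015 m and horizontal distance between blue and window3 below 0.013 m and angle between the z axis of blue and the z axis of window3, either way round below 0.12 rad and angle between the x axis of blue and the x axis of window3, either way round below 0.3 rad)) and ((distance between red and window0 below 0.015 m and horizontal distance between red and window0 below 0.013 m and angle between the z axis of red and the z axis of window0, either way round below 0.12 rad and angle between the x axis of red and the x axis of window0, either way round below 0.3 rad) or (distance between red and window1 below 0.015 m and horizontal distance between red and window1 below 0.013 m and angle between the z axis of red and the z axis of window1, either way round below 0.12 rad and angle between the x axis of red and the x axis of window1, either way round below 0.3 rad) or (distance between red and window2 below 0.015 m and horizontal distance between red and window2 below 0.013 m and angle between the z axis of red and the z axis of window2, either way round below 0.12 rad and angle between the x axis of red and the x axis of window2, either way round below 0.3 rad) or (distance between red and window3 below 0.015 m and horizontal distance between red and window3 below 0.013 m and angle between the z axis of red and the z axis of window3, either way round below 0.12 rad and angle between the x axis of red and the x axis of window3, either way round below 0.3 rad)) and value of joint plunger above 0.0182 m), for 0.6 s.
3. the plunger is let all the way up with every cassette still over its window (all of step 1), for 0.2 s.
At the end, for the whole second after the job is handed in: Every cassette lies flat (0.12 rad) and at rest on the warming plate's top, its centre within 81 mm (x) and 66 mm (y) of the plate's centre, the plunger up (3 mm). Over the windows: centres within 13 mm, flat within 0.12 rad, long side up the slope within 0.3 rad; plunger down 18.2 mm for 0.6 s (x of orange in the frame of plate between -0.081 and 0.081 m and y of orange in the frame of plate between -0.066 and 0.066 m and z of orange in the frame of plate between 0.017 and 0.024 m and angle between the z axis of each of orange, yellow, green, blue, red and the z axis of plate, either way round below 0.12 rad and linear speed of each of orange, yellow, green, blue, red below 0.01 m/s and x of yellow in the frame of plate between -0.081 and 0.081 m and y of yellow in the frame of plate between -0.066 and 0.066 m and z of yellow in the frame of plate between 0.017 and 0.024 m and x of green in the frame of plate between -0.081 and 0.081 m and y of green in the frame of plate between -0.066 and 0.066 m and z of green in the frame of plate between 0.017 and 0.024 m and x of blue in the frame of plate between -0.081 and 0.081 m and y of blue in the frame of plate between -0.066 and 0.066 m and z of blue in the frame of plate between 0.017 and 0.024 m and x of red in the frame of plate between -0.081 and 0.081 m and y of red in the frame of plate between -0.066 and 0.066 m and z of red in the frame of plate between 0.017 and 0.024 m and value of joint plunger below 0.003 m); the robot touches nothing.
It fails at once if the bottle is shoved more than 30 mm or tipped (distance of bottle from where it was at the start of the episode above 0.03 m or angle between bottle's own z axis and vertical above 0.4 rad).
It fails at once if the jar is shoved more than 30 mm or tipped (distance of jar from where it was at the start of the episode above 0.03 m or angle between jar's own z axis and vertical above 0.4 rad).
It fails at once if the slidebox is shoved more than 30 mm or tipped (distance of slidebox from where it was at the start of the episode above 0.03 m or angle between slidebox's own z axis and vertical above 0.4 rad).
Of orange, yellow, green, blue, red only 3 to 4 are there at a start; the rules pass over those that are not, and their reading is None.
At some moment in a run one of orange, yellow, green, blue, red may be knocked a few centimetres aside while the robot is not near it.
Once in a run the grip may slacken for a moment while it holds something.
It also fails if it takes over 210 s, if anything falls off the work surface, if the arm or the gripper's body presses on something with over 40 N, if the wrist force passes 120 N, or if a joint passes its speed limit or range.

ROBOT

A 6-joint arm with a two-finger parallel gripper is mounted at the origin on the work surface. World frame = base frame: x ahead of the robot, y to its left, z up, the work surface at z = 0. Lengths are in m, angles in rad, forces in N, time in s.
With the tool pointing down it reaches from about 0.3 to 0.825 m from the base axis. Payload 5.4 kg.
Tool frame: the origin (TCP) lies midway between the tips of the shut fingers; the grasp point (between the pads) lies 19 mm behind it; z points along the fingers, y is the line along which they close (so a half turn about z gives the same grasp; the last joint's range is limited). The gripper opens to 92 mm and grips with 3 to 60 N. Pads are 20 mm wide; open, the fingers measure 128 mm over their backs; the gripper's body (75 mm by 189 mm) begins 69 mm behind the grasp point.
Start: joints at [-1.412, 0.158, 1.597, -0, 1.386, -0.21], TCP at [0.207, -0.536, 0.215] pointing down, gripper open.
Joint ranges: [-2.91, 2.91], [-0.94, 2.29], [0.18, 2.7], [-1.29, 4.43], [0.17, 2.64], [-3, 3]. Speed limits (rad/s): [2.57, 2.57, 3.14, 3.14, 3.14, 3.14].

INTERFACE

Orientations are given as a unit quaternion [w, x, y, z].
In Python, from workcell import get_state, cams, ctrl gives the robot as it stands.
- The arm moves only by the tool move_arm, never from a script. Its arguments are lists of equal length, an entry for each row: "claw": the closure, from 0 (fully open) to 1 (shut); "translation": the shift along the tool's x, y, z in mm, a list of three; "roll": the turn about the tool's z in units of 6 degrees (1.0 is 6 degrees). In form: {"claw": [claw, ...], "translation": [[dx, dy, dz], ...], "roll": [roll, ...]}. A call has exactly 10 rows; each row shifts and turns the commanded pose from where the row before left it, along the tool's axes as they then stand; what a row does not reach is not made up. A row lasts 1/12 s, in which the tool goes at most 41.7 mm and 7.16 degrees, less where a joint would pass 70% of its speed; a pose out of reach is approached as far as the arm can. A call with a gripper value outside its range is refused whole. The fingers move at their own pace and stop on an object; the grip force is fixed at half the most. Time passes only in rows, so rows that do not move let the fingers close, or fill a call up. It gives the time, the measured TCP pose, the force, the opening and the grip force at its end, in the units of the state.
- get_state(): the state, without advancing time (a new reading comes with each control period).
- cams.snapshot(name): name is "side" or "top" or "wrist"; returns the picture (384x512x3 uint8, red, green, blue); there is no depth.
- cams.camera_params(name): a dict with "K" (3x3 intrinsics, pixels), "origin" and "rotation" of the camera in the world. Camera axes: x right, y down, z forward; pixel columns grow to the right and rows downward; lengths in m; the calibration is good to about 2 mm. The wrist camera is an equidistant fisheye: a pixel r from the principal point sees the ray r / f radians off the axis. A picture is of the moment at which its call begins: read the wrist's pose just before it. camera_params takes no time and is no camera call; for the wrist camera it gives the pose at the moment of the call.
- ctrl.job_done(): hands the job in; it is judged then, once.
The state is a dict: "time_s": time; "joint_positions": joint angles; "qvel": joint speeds; "joint_torque": joint torques, N m; "tcp_pos": TCP position; "tcp_rot": TCP orientation; "force": force on the tool from outside, world axes, zero at the start; "torque": the same for the moment, N m; "width": finger opening in m; "grip_force": force on a finger pad.
Only numpy, scipy, OpenCV 4.12 (cv2) and the standard library are available. Lean on these libraries where they do the work, as an engineer would, in place of code of your own. Each camera call takes 0.05 s, during which the arm holds its last target. There are 200 camera calls.

## Working session

There is one attempt and no reset: what is moved stays moved. The work goes in short steps, Python scripts to look and compute and a tool call to move; the robot and the scene stay as the last step left them, time stands still between calls to the robot, and variables do not carry over. Pictures are saved under pics/ and viewed, at most 14 in all, crops included, and the job is handed in when it is done.

Besides the shell and the picture viewer there is one more tool, called after "Emit:" as name([rows], argument=value, ...), one row to a line, values as JSON. move_arm: Moves the arm, as the interface text tells. Its arguments: {"type":"object","properties":{"claw":{"type":"array","items":{"type":"number"}},"translation":{"type":"array","items":{"type":"array","items":{"type":"number"}}},"roll":{"type":"array","items":{"type":"number"}}},"required":["claw","translation","roll"]}

```bash
mkdir -p pics; ls; python3 - <<'E'
from workcell import get_state, cams, ctrl
import cv2, numpy as np
s=get_state(); print(s)
for n in ("top","side"):
    p=cams.camera_params(n); print(n,p)
    im=cams.snapshot(n); cv2.imwrite(f"pics/{n}0.png",im[:,:,::-1])
print(cams.camera_params("wrist"))
E
```

```text
pics
{'time_s': 0.0, 'joint_positions': array([-1.41211989e+00,  1.59051148e-01,  1.59824340e+00, -2.64992045e-05,
        1.38620096e+00, -2.10066223e-01]), 'qvel': array([-1.09055563e-03,  5.12998106e-04,  2.86903055e-04,  4.54688274e-05,
       -2.08138094e-04, -1.98017156e-04]), 'joint_torque': array([ 1.83925517e-04, -3.85570872e+01, -3.22106910e+01,  7.01299170e-02,
        3.78637214e-02, -1.67081357e-04]), 'tcp_pos': array([ 0.20714209, -0.5357095 ,  0.21361216]), 'tcp_rot': array([-9.51449246e-04,  9.83050805e-01,  1.83330876e-01,  1.14262874e-05]), 'force': array([-0.6128624 , -0.35052988, -0.04801961]), 'torque': array([-0.0260086 ,  0.00275545,  0.02571045]), 'grip_force': 0.0, 'width': 0.09172000301000614}
top {'K': array([[472.40886469,   0.        , 263.16565655],
       [  0.        , 472.40886469, 195.02899288],
       [  0.        ,   0.        ,   1.        ]]), 'origin': array([ 0.44445277, -0.00729068,  1.3769965 ]), 'rotation': array([ 0.02761931, -0.70599297,  0.70703955, -0.03010264])}
side {'K': array([[380.57390272,   0.        , 255.02364235],
       [  0.        , 380.57390272, 187.42464569],
       [  0.        ,   0.        ,   1.        ]]), 'origin': array([ 0.3313369 , -0.69652962,  0.71045882]), 'rotation': array([-0.43163847,  0.88930746, -0.14019148,  0.05627455])}
{'K': array([[297.31863964,   0.        , 255.76919822],
       [  0.        , 297.31863964, 189.34498193],
       [  0.        ,   0.        ,   1.        ]]), 'origin': array([ 0.26969754, -0.51105121,  0.38321308]), 'rotation': array([ 0.10088257,  0.81824748, -0.56160577, -0.06994798])}
```

```bash
python3 - <<'E'
import cv2
im=cv2.imread("pics/top0.png"); cv2.imwrite("pics/top0b.png",cv2.resize(im,(800,600),interpolation=cv2.INTER_CUBIC))
E
```

```text
(no output)
```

View pics/top0b.png

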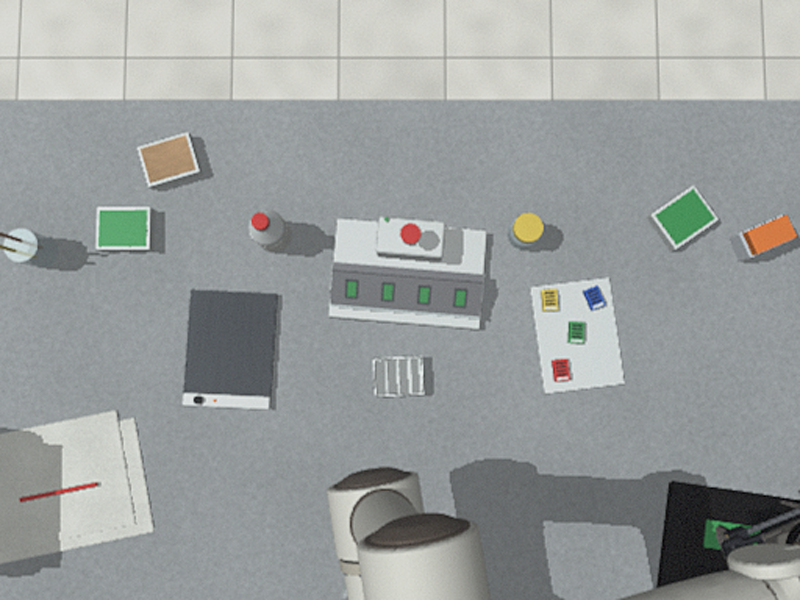

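View pics/side0.png

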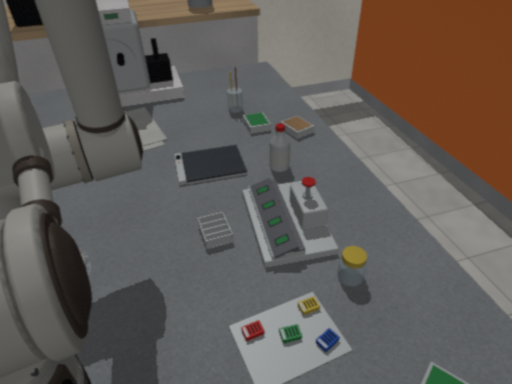

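The top picture (800x600 scale) shows four cassettes on the mat at robot right: yellow (550,299), blue (595,297), green (577,332) and red (561,370). The four windows are at y≈290 and the plate is on the left at (232,345). The bottle is at (265,225) and the jar at (528,228). The slide box (400,377) stands in front of the marker.

```bash
cat > h.py <<'E'
from workcell import get_state, cams, ctrl
import cv2, numpy as np
from scipy.spatial.transform import Rotation as R
def quat(q): return R.from_quat(np.roll(q,-1)).as_matrix()
def px2w(p,uv,z):
    d=quat(p["rotation"])@np.linalg.inv(p["K"])@np.array([uv[0],uv[1],1.])
    o=p["origin"]; return o+d*(z-o[2])/d[2]
HUE={"red":[(0,4),(174,180)],"orange":[(5,17)],"yellow":[(18,35)],"green":[(45,85)],"blue":[(105,130)]}
def blobs(im,color,amin=8):
    hsv=cv2.cvtColor(im,cv2.COLOR_RGB2HSV)
    m=np.zeros(im.shape[:2],np.uint8)
    for a,b in HUE[color]: m|=cv2.inRange(hsv,(a,90,50),(b,255,255))
    m=cv2.morphologyEx(m,cv2.MORPH_CLOSE,np.ones((3,3)))
    cs,_=cv2.findContours(m,cv2.RETR_EXTERNAL,cv2.CHAIN_APPROX_NONE)
    out=[]
    for c in cs:
        if cv2.contourArea(c)<amin: continue
        t=np.zeros_like(m); cv2.drawContours(t,[c],-1,1,-1)
        M=cv2.moments(t,True); out.append(((M["m10"]/M["m00"],M["m01"]/M["m00"]),M["m00"],cv2.minAreaRect(c)))
    return out
def axes(rect,p,z):
    """long axis yaw (deg, mod 180) and side lengths (mm) of a rect on plane z"""
    b=[px2w(p,q,z)[:2] for q in cv2.boxPoints(rect)]
    e=[b[1]-b[0],b[2]-b[1]]; e.sort(key=np.linalg.norm)
    return np.degrees(np.arctan2(e[1][1],e[1][0]))%180,[round(np.linalg.norm(v)*1e3) for v in e]
def pose():
    s=get_state(); M=quat(s["tcp_rot"]); return s,np.degrees(np.arctan2(M[1,0],M[0,0])),M
def legs(wps):
    """wps (x,y,z,yaw deg of tool x, mod 180): per leg the roll (6deg units) first, then shift in mm along the turned tool axes"""
    s,y0,_=pose(); p=s["tcp_pos"]; print("at",p.round(4),"yaw",round(y0,1),"j6",round(s["joint_positions"][5],2),"w",round(s["width"],4),"t",s["time_s"])
    for x,y,z,yaw in wps:
        d=(yaw-y0+90)%180-90; y0+=d
        c,n=np.cos(np.radians(y0)),np.sin(np.radians(y0)); v=(np.array([x,y,z])-p)*1e3; p=np.array([x,y,z])
        # tool down: x=(c,s,0), y=(s,-c,0), z=(0,0,-1)
        print("roll %.2f  shift %.1f %.1f %.1f"%(-d/6,c*v[0]+n*v[1],n*v[0]-c*v[1],-v[2]))
E
python3 - <<'E'
from h import *
im=cv2.imread("pics/top0.png")[:,:,::-1].copy(); p=cams.camera_params("top")
for c in HUE:
    for (u,v),a,r in blobs(im,c):
        for z in (.012,.042): print(c,(round(u),round(v)),a,z,px2w(p,(u,v),z).round(4)[:2],axes(r,p,z))
# plate corners (800 scale) at z=.014; bed/plunger
for q in [(190,290),(279,293),(272,397),(184,394)]: print("plate",px2w(p,np.array(q)*.64,.014)[:2].round(3))
print("plunger",px2w(p,np.array((410.5,233.5))*.64,.130).round(3))
for n,q,z in [("bottle",(261,221),.15),("jar",(528,227),.075),("box",(400,377),.03)]: print(n,px2w(p,np.array(q)*.64,z).round(3))
print(pose()[1:])
E
```

```text
red (37, 315) 112.0 0.012 [0.2169 0.63  ] (np.float64(101.56060627112606), [7, 138])
red (37, 315) 112.0 0.042 [0.2219 0.616 ] (np.float64(101.56060627112606), [6, 135])
red (358, 235) 118.0 0.012 [ 0.4389 -0.2865] (np.float64(6.082442514484001), [29, 37])
red (358, 235) 118.0 0.042 [ 0.439  -0.2804] (np.float64(6.082442514484086), [29, 36])
red (262, 149) 131.0 0.012 [ 0.6905 -0.0099] (np.float64(179.8592281829828), [35, 35])
red (262, 149) 131.0 0.042 [ 0.6851 -0.0098] (np.float64(179.8592281829828), [34, 35])
red (166, 141) 97.0 0.012 [0.7143 0.2715] (np.float64(0.8181382126006724), [29, 30])
red (166, 141) 97.0 0.042 [0.7084 0.2654] (np.float64(0.818138212600843), [29, 29])
orange (492, 150) 491.0 0.012 [ 0.6871 -0.6835] (np.float64(113.30623947616994), [46, 93])
orange (492, 150) 491.0 0.042 [ 0.6818 -0.6687] (np.float64(113.30623947617003), [45, 91])
orange (107, 101) 609.0 0.012 [0.8333 0.4475] (np.float64(107.15862919683524), [64, 84])
orange (107, 101) 609.0 0.042 [0.8247 0.4375] (np.float64(107.15862919683536), [63, 83])
yellow (352, 192) 138.0 0.012 [ 0.5655 -0.2686] (np.f
[... 1603 characters left out ...]
24.74543078780621), [67, 87])
green (438, 138) 662.0 0.042 [ 0.716  -0.5131] (np.float64(124.74543078780619), [65, 85])
blue (380, 190) 126.0 0.012 [ 0.5705 -0.3511] (np.float64(22.008070518215476), [30, 38])
blue (380, 190) 126.0 0.042 [ 0.5677 -0.3435] (np.float64(22.008070518215618), [29, 38])
plate [0.584 0.398]
plate [0.578 0.233]
plate [0.387 0.243]
plate [0.392 0.404]
plunger [ 0.669 -0.011  0.13 ]
bottle [0.687 0.241 0.15 ]
jar [ 0.69  -0.221  0.075]
box [0.423 0.008 0.03 ]
(np.float64(21.13046062553628), array([[ 9.32761957e-01,  3.60492801e-01, -2.67580608e-04],
       [ 3.60492729e-01, -9.32760529e-01,  1.66965599e-03],
       [ 3.52310335e-04, -1.65385245e-03, -9.99998570e-01]]))
```

```bash
python3 - <<'E'
from h import *
legs([(.5655,-.2686,.09,4),(.5655,-.2686,.007,4),(.5655,-.2686,.13,4),(.5832,.0969,.13,-4.9),(.5832,.0969,.047,-4.9)])
E
```

```text
at [ 0.2072 -0.5358  0.2137] yaw 21.1 j6 -0.21 w 0.0916 t 0.1
roll 2.86  shift 376.1 -241.5 123.7
roll -0.00  shift 0.0 0.0 83.0
roll -0.00  shift 0.0 0.0 -123.0
roll 1.48  shift -13.6 -365.7 -0.0
roll -0.00  shift 0.0 -0.0 83.0
```

Emit:
move_arm([
  [0,0,0],
  [0,0,0],
  [0,0,0],
  [27,-17,9],
  [27,-17,9],
  [27,-17,9],
  [27,-17,9],
  [27,-17,9],
  [27,-17,9],
  [27,-17,9],
], claw=[0.4,0.4,0.4,0.4,0.4,0.4,0.4,0.4,0.4,0.4], roll=[1,1,0.86,0,0,0,0,0,0,0])

```text
time_s: 0.93
tcp_pos: [0.3885, -0.4031, 0.1508]
tcp_rot: [-0.0, 0.999, 0.035, -0.0]
force: [0.3, -0.2, 0.2]
width: 0.055
grip_force: 0.0
```

Emit:
move_arm([
  [27,-17,9],
  [27,-17,9],
  [27,-17,9],
  [27,-17,9],
  [27,-17,9],
  [27,-17,9],
  [25,-20,7],
  [0,-17,0],
  [0,0,0],
  [0,0,0],
], claw=[0.4,0.4,0.4,0.4,0.4,0.4,0.4,0.4,0.4,0.4], roll=[0,0,0,0,0,0,0,0,0,0])

```text
time_s: 1.77
tcp_pos: [0.5642, -0.2522, 0.09]
tcp_rot: [-0.0, 0.999, 0.035, -0.001]
force: [-0.7, -0.4, 0.9]
width: 0.0554
grip_force: 0.0
```

```bash
python3 - <<'E'
from h import *
legs([(.5655,-.2686,.007,4)])
im=cams.snapshot("wrist"); cv2.imwrite("pics/w1.png",im[:,:,::-1])
im=cams.snapshot("top"); p=cams.camera_params("top")
for c in ("yellow","green","blue","red"):
    for (u,v),a,r in blobs(im,c):
        if 330<u<400 and 180<v<250: print(c,px2w(p,(u,v),.012).round(4),axes(r,p,.012))
E
```

```text
at [ 0.5642 -0.2522  0.09  ] yaw 4.1 j6 0.88 w 0.0554 t 1.7667
roll 0.01  shift 0.1 16.5 83.0
green [ 0.5082 -0.3168  0.012 ] (np.float64(178.81975328503012), [26, 35])
```

View pics/w1.png

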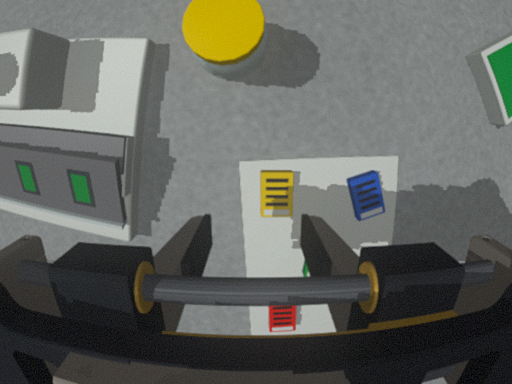

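The wrist picture shows yellow at (277,193) squarely oriented, just right of the open fingers (the 16 mm I still have to shift). Blue is at (366,195).

```bash
cat >> h.py <<'E'
def wpx(p,uv,z):
    K=p["K"]; a=(np.array(uv)-K[:2,2])/K[0,0]; r=np.hypot(*a); d=np.array([*(a/r*np.sin(r)),np.cos(r)])
    d=quat(p["rotation"])@d; o=p["origin"]; return o+d*(z-o[2])/d[2]
E
python3 - <<'E'
from h import *
p=cams.camera_params("wrist")
for n,uv in dict(yel=(277,191),blue=(364,191)).items(): print(n,wpx(p,uv,.015).round(4))
for a,b in [((262,171),(292,171)),((262,171),(261,209))]: print(wpx(p,a,.015)-wpx(p,b,.015))
E
```

```text
yel [ 0.5694 -0.2713  0.015 ]
blue [ 0.5746 -0.3495  0.015 ]
[-0.00177503  0.02524714  0.        ]
[0.0333911  0.00155822 0.        ]
```

Emit:
move_arm([
  [2,17.5,0],
  [0,0,30],
  [0,0,30],
  [0,0,23],
  [0,0,0],
  [0,0,0],
  [0,0,0],
  [0,0,0],
  [0,0,0],
  [0,0,0],
], claw=[0.4,0.4,0.4,0.4,0.4,0.65,0.8,0.8,0.8,0.8], roll=[0,0,0,0,0,0,0,0,0,0])

```text
time_s: 2.7
tcp_pos: [0.5679, -0.2707, 0.0083]
tcp_rot: [0.0, 0.999, 0.035, 0.0]
force: [-1.2, -0.6, 1.2]
width: 0.0279
grip_force: 30.0
```

Emit:
move_arm([
  [0,0,0],
  [0,0,-20],
  [0,0,-30],
  [0,0,-36],
  [0,0,-36],
  [0,0,0],
  [0,0,0],
  [0,0,0],
  [0,0,0],
  [0,0,0],
], claw=[0.8,0.8,0.8,0.8,0.8,0.8,0.8,0.8,0.8,0.8], roll=[0,0,0,0,0,0,0,1,0.5,0])

```text
time_s: 3.53
tcp_pos: [0.5666, -0.2693, 0.1275]
tcp_rot: [-0.001, 0.999, -0.044, -0.001]
force: [0.6, 0.5, 0.2]
width: 0.0275
grip_force: 30.0
```

```bash
python3 - <<'E'
from h import *
legs([(.5832,.0969,.13,-4.9),(.5832,.0969,.047,-4.9)])
print(get_state()["grip_force"])
im=cams.snapshot("wrist"); cv2.imwrite("pics/w2.png",im[:,:,::-1])
p=cams.camera_params("wrist")
for (u,v),a,r in blobs(im,"green",30): print((round(u),round(v)),a,wpx(p,(u,v),.042).round(4))
for (u,v),a,r in blobs(im,"yellow",30): print((round(u),round(v)),a)
E
```

```text
at [ 0.5666 -0.2693  0.1275] yaw -5.1 j6 1.02 w 0.0275 t 3.5333
roll -0.03  shift -14.8 -366.3 -2.5
roll -0.00  shift 0.0 -0.0 83.0
30.00070810317993
(313, 227) 291.0 [ 0.5285 -0.3197  0.042 ]
(90, 206) 304.0 [ 0.5669 -0.1013  0.042 ]
(43, 205) 223.0 [ 0.5722 -0.0354  0.042 ]
(6, 204) 154.0 [0.5772 0.03   0.042 ]
(469, 36) 3049.0 [ 0.7128 -0.503   0.042 ]
(301, 330) 1364.0
(321, 290) 455.0
(190, 291) 444.0
(256, 231) 3043.0
(181, 52) 3561.0
```

Emit:
move_arm([
  [-1.5,-37,0],
  [-1.5,-37,0],
  [-1.5,-37,0],
  [-1.5,-37,0],
  [-1.5,-37,0],
  [-1.5,-37,0],
  [-1.5,-37,0],
  [-1.5,-37,0],
  [-1.5,-37,0],
  [-1.5,-33,0],
], claw=[0.8,0.8,0.8,0.8,0.8,0.8,0.8,0.8,0.8,0.8], roll=[0,0,0,0,0,0,0,0,0,0])

```text
time_s: 4.42
tcp_pos: [0.5839, 0.098, 0.1285]
tcp_rot: [-0.0, 0.999, -0.043, -0.001]
force: [-0.1, 0.2, -0.2]
width: 0.0277
grip_force: 30.0
```

Emit:
move_arm([
  [0,0,0],
  [0,0,0],
  [0,0,20],
  [0,0,20],
  [0,0,20],
  [0,0,5],
  [0,0,0],
  [0,0,0],
  [0,0,0],
  [0,0,0],
], claw=[0.8,0.8,0.8,0.8,0.8,0.8,0.8,0.8,0.8,0.8], roll=[0,0,0,0,0,0,0,0,0,0])

```text
time_s: 5.25
tcp_pos: [0.5861, 0.0953, 0.0662]
tcp_rot: [0.0, 0.999, -0.044, 0.001]
force: [-0.5, 0.0, 0.3]
width: 0.0276
grip_force: 30.0
```

```bash
python3 - <<'E'
from h import *
legs([(.5832,.0969,.047,-4.9)])
E
```

```text
at [0.5861 0.0953 0.0662] yaw -5.0 j6 1.62 w 0.0276 t 5.25
roll -0.02  shift -3.0 -1.4 19.2
```

Emit:
move_arm([
  [-3,-1.5,4],
  [0,0,4],
  [0,0,2],
  [0,0,2],
  [0,0,2],
  [0,0,2],
  [0,0,2],
  [0,0,1],
  [0,0,0],
  [0,0,0],
], claw=[0.8,0.8,0.8,0.8,0.8,0.8,0.8,0.8,0.8,0.8], roll=[0,0,0,0,0,0,0,0,0,0])

```text
time_s: 6.08
tcp_pos: [0.5821, 0.0976, 0.0476]
tcp_rot: [0.0, 0.999, -0.044, -0.0]
force: [-7.7, 0.1, 15.1]
width: 0.0275
grip_force: 30.0
```

Emit:
move_arm([
  [0,0,0],
  [0,0,0],
  [0,0,0],
  [0,0,0],
  [0,0,-10],
  [0,0,-20],
  [0,0,-30],
  [0,0,-25],
  [0,0,0],
  [0,0,0],
], claw=[0.66,0.6,0.55,0.52,0.52,0.52,0.52,0.5,0.45,0.4], roll=[0,0,0,0,0,0,0,0,0,0])

```text
time_s: 6.92
tcp_pos: [0.5835, 0.0974, 0.133]
tcp_rot: [-0.0, 0.999, -0.044, 0.002]
force: [-0.1, -1.0, -0.6]
width: 0.0546
grip_force: 0.0
```

```bash
python3 - <<'E'
from h import *
im=cams.snapshot("wrist"); cv2.imwrite("pics/w3.png",im[:,:,::-1])
p=cams.camera_params("wrist")
for (u,v),a,r in blobs(im,"yellow",30): print((round(u),round(v)),a,wpx(p,(u,v),.052).round(4))
ct=cams.snapshot("top"); p=cams.camera_params("top")
for c in ("blue","green","red"):
    for (u,v),a,r in blobs(ct,c):
        if 330<u<400 and 180<v<250: print(c,px2w(p,(u,v),.012).round(4),axes(r,p,.012))
legs([(.5715,-.350,.13,22),(.5715,-.350,.007,22)])
E
```

```text
(348, 327) 1209.0 [0.4218 0.0099 0.052 ]
(368, 287) 589.0 [ 0.4725 -0.0097  0.052 ]
(143, 287) 583.0 [0.4936 0.2227 0.052 ]
(256, 196) 1425.0 [0.5806 0.0979 0.052 ]
blue [ 0.5705 -0.3508  0.012 ] (np.float64(22.781972908201908), [30, 38])
green [ 0.5082 -0.3165  0.012 ] (np.float64(178.81975328503012), [26, 35])
red [ 0.4389 -0.2865  0.012 ] (np.float64(5.291898102112697), [29, 37])
at [0.5812 0.0974 0.1297] yaw -5.0 j6 1.62 w 0.0551 t 7.0167
roll -4.50  shift -176.6 411.2 -0.3
roll -0.00  shift 0.0 0.0 123.0
```

View pics/w3.png

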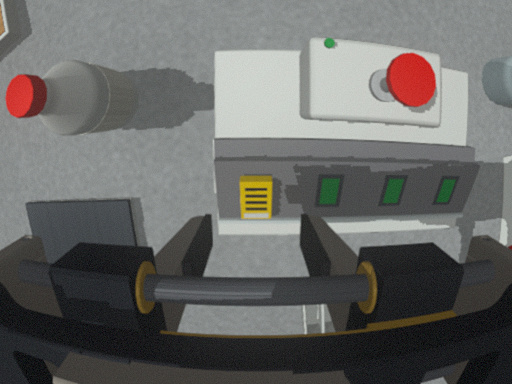

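Yellow at (256,196) lies square over window 0; the other three windows are free. Next is blue.

Emit:
move_arm([
  [0,0,0],
  [0,0,0],
  [0,0,0],
  [0,0,0],
  [0,0,0],
  [-14.7,34.3,0],
  [-14.7,34.3,0],
  [-14.7,34.3,0],
  [-14.7,34.3,0],
  [-14.7,34.3,0],
], claw=[0.4,0.4,0.4,0.4,0.4,0.4,0.4,0.4,0.4,0.4], roll=[-1,-1,-1,-1,-0.5,0,0,0,0,0])

```text
time_s: 7.85
tcp_pos: [0.5764, -0.0902, 0.1286]
tcp_rot: [-0.001, 0.982, 0.191, -0.002]
force: [0.6, 1.6, -0.2]
width: 0.0556
grip_force: 0.0
```

Emit:
move_arm([
  [-14.7,34.3,0],
  [-14.7,34.3,0],
  [-14.7,34.3,0],
  [-14.7,34.3,0],
  [-14.7,34.3,0],
  [-14.7,34.3,0],
  [-14.7,34.3,0],
  [0,0,30],
  [0,0,20],
  [0,0,0],
], claw=[0.4,0.4,0.4,0.4,0.4,0.4,0.4,0.4,0.4,0.4], roll=[0,0,0,0,0,0,0,0,0,0])

```text
time_s: 8.68
tcp_pos: [0.5682, -0.3477, 0.0729]
tcp_rot: [-0.005, 0.982, 0.19, -0.004]
force: [-0.7, 1.1, -0.3]
width: 0.0554
grip_force: 0.0
```

```bash
python3 - <<'E'
from h import *
im=cams.snapshot("wrist"); p=cams.camera_params("wrist")
for (u,v),a,r in blobs(im,"blue",100): print((round(u),round(v)),a,wpx(p,(u,v),.012).round(4),r[1:])
legs([(.5725,-.350,.007,22),(.5725,-.350,.13,22),(.5776,.0312,.13,-4.9)])
E
```

```text
(264, 199) 1676.0 [ 0.5718 -0.3531  0.012 ] ((48.0, 34.0), 90.0)
at [ 0.5695 -0.3481  0.0757] yaw 21.9 j6 0.46 w 0.0551 t 8.7333
roll -0.01  shift 2.1 2.8 68.7
roll -0.00  shift 0.0 0.0 -123.0
roll 4.48  shift -27.5 -380.2 -0.0
```

Emit:
move_arm([
  [1,4,0],
  [0,0,34],
  [0,0,34],
  [0,0,0],
  [0,0,0],
  [0,0,0],
  [0,0,0],
  [0,0,0],
  [0,0,0],
  [0,0,0],
], claw=[0.4,0.4,0.4,0.4,0.65,0.8,0.8,0.8,0.8,0.8], roll=[0,0,0,0,0,0,0,0,0,0])

```text
time_s: 9.57
tcp_pos: [0.576, -0.3536, 0.0154]
tcp_rot: [0.0, 0.982, 0.191, 0.001]
force: [-1.1, 3.6, 8.7]
width: 0.0189
grip_force: 4.1
```

Emit:
move_arm([
  [0,0,-20],
  [0,0,-33],
  [0,0,-35],
  [0,0,-35],
  [0,0,0],
  [0,0,0],
  [0,0,0],
  [0,0,0],
  [0,0,0],
  [0,0,0],
], claw=[0.8,0.8,0.8,0.8,0.8,0.8,0.8,0.8,0.8,0.8], roll=[0,0,0,0,1,1,1,1,0.5,0])

```text
time_s: 10.4
tcp_pos: [0.5751, -0.3539, 0.1368]
tcp_rot: [0.001, 0.999, -0.044, 0.001]
force: [0.3, 0.2, -0.6]
width: 0.0181
grip_force: 0.0
```

Emit:
move_arm([
  [-2.7,-38,0],
  [-2.7,-38,0],
  [-2.7,-38,0],
  [-2.7,-38,0],
  [-2.7,-38,0],
  [-2.7,-38,0],
  [-2.7,-38,0],
  [-2.7,-38,0],
  [-2.7,-38,0],
  [-2.7,-38,0],
], claw=[0.8,0.8,0.8,0.8,0.8,0.8,0.8,0.8,0.8,0.8], roll=[0,0,0,0,0,0,0,0,0,0])

```text
time_s: 11.23
tcp_pos: [0.5813, 0.0291, 0.1366]
tcp_rot: [0.0, 0.999, -0.043, 0.001]
force: [0.1, 0.5, -0.4]
width: 0.0186
grip_force: 0.0
```

Emit:
move_arm([
  [0,0,0],
  [0,0,0],
  [0,0,20],
  [0,0,20],
  [0,0,18],
  [0,0,0],
  [0,0,0],
  [0,0,0],
  [0,0,0],
  [0,0,0],
], claw=[0.8,0.8,0.8,0.8,0.8,0.8,0.8,0.8,0.8,0.8], roll=[0,0,0,0,0,0,0,0,0,0])

```text
time_s: 12.07
tcp_pos: [0.5824, 0.0268, 0.0792]
tcp_rot: [0.0, 0.999, -0.044, 0.001]
force: [0.1, 0.3, 0.4]
width: 0.0185
grip_force: 0.0
```

```bash
python3 - <<'E'
from h import *
legs([(.5776,.0312,.0475,-4.9)])
E
```

```text
at [0.5824 0.0268 0.0792] yaw -5.0 j6 1.5 w 0.0185 t 12.0667
roll -0.02  shift -5.1 -4.0 31.7
```

The grip closed on nothing: the fingers stopped at z≈0.015, on top of the cassette. I'll look again.

```bash
python3 - <<'E'
from h import *
ct=cams.snapshot("top"); p=cams.camera_params("top")
for c in ("blue","green","red","yellow"):
    for (u,v),a,r in blobs(ct,c):
        if 210<u<400 and 170<v<250: print(c,(round(u),round(v)),a,px2w(p,(u,v),.012).round(4),axes(r,p,.012))
cv2.imwrite("pics/t2.png",cv2.resize(ct[160:260,200:420],None,fx=3.6,fy=3.6,interpolation=cv2.INTER_CUBIC)[:,:,::-1])
E
```

```text
blue (380, 190) 126.0 [ 0.5706 -0.3518  0.012 ] (np.float64(22.00568312138529), [30, 38])
green (368, 211) 111.0 [ 0.5083 -0.3168  0.012 ] (np.float64(178.81975328503012), [26, 35])
green (294, 190) 45.0 [ 0.57   -0.1024  0.012 ] (np.float64(179.62174650253692), [15, 23])
red (358, 236) 114.0 [ 0.4387 -0.2861  0.012 ] (np.float64(7.098340474555016), [29, 37])
yellow (225, 190) 20.0 [0.5711 0.0981 0.012 ] (np.float64(89.92576660626865), [12, 20])
```

View pics/t2.png

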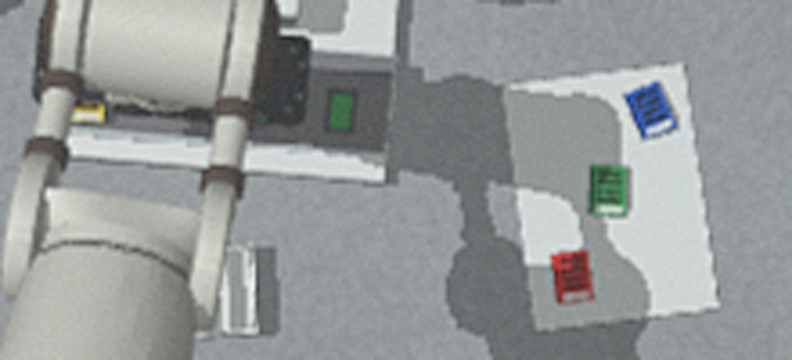

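Blue is unmoved at crop (650,108), and green and red are still on the mat. I'll retry blue, descending and checking the height before closing.

```bash
python3 - <<'E'
from h import *
legs([(.5824,.0268,.13,22),(.572,-.352,.13,22)])
E
```

```text
at [0.5822 0.027  0.0789] yaw -5.0 j6 1.5 w 0.0183 t 12.1167
roll -4.50  shift 0.1 0.2 -51.1
roll -0.00  shift -151.5 347.3 -0.0
```

Emit:
move_arm([
  [0,0,-25],
  [0,0,-26],
  [0,0,0],
  [0,0,0],
  [0,0,0],
  [0,0,0],
  [0,0,0],
  [-15.2,34.7,0],
  [-15.2,34.7,0],
  [-15.2,34.7,0],
], claw=[0.8,0.8,0.6,0.4,0.4,0.4,0.4,0.4,0.4,0.4], roll=[0,0,-1,-1,-1,-1,-0.5,0,0,0])

```text
time_s: 12.95
tcp_pos: [0.5781, -0.0872, 0.1294]
tcp_rot: [0.0, 0.981, 0.192, 0.001]
force: [-0.5, -0.6, -0.9]
width: 0.0552
grip_force: 0.0
```

Emit:
move_arm([
  [-15.2,34.7,0],
  [-15.2,34.7,0],
  [-15.2,34.7,0],
  [-15.2,34.7,0],
  [-15.2,34.7,0],
  [-15.2,34.7,0],
  [-15.2,34.7,0],
  [0,0,25],
  [0,0,25],
  [0,0,0],
], claw=[0.4,0.4,0.4,0.4,0.4,0.4,0.4,0.4,0.4,0.4], roll=[0,0,0,0,0,0,0,0,0,0])

```text
time_s: 13.78
tcp_pos: [0.5671, -0.3499, 0.0734]
tcp_rot: [-0.003, 0.982, 0.19, -0.003]
force: [-1.2, 0.4, -1.0]
width: 0.0549
grip_force: 0.0
```

Emit:
move_arm([
  [0,0,0],
  [0,0,0],
  [0,0,15],
  [0,0,15],
  [0,0,15],
  [0,0,8],
  [0,0,0],
  [0,0,0],
  [0,0,0],
  [0,0,0],
], claw=[0.4,0.4,0.4,0.4,0.4,0.4,0.4,0.4,0.4,0.4], roll=[0,0,0,0,0,0,0,0,0,0])

```text
time_s: 14.62
tcp_pos: [0.5707, -0.352, 0.0266]
tcp_rot: [0.001, 0.982, 0.191, 0.001]
force: [0.7, 0.2, 0.8]
width: 0.0552
grip_force: 0.0
```

```bash
python3 - <<'E'
from h import *
im=cams.snapshot("wrist"); p=cams.camera_params("wrist")
cv2.imwrite("pics/w4.png",im[:,:,::-1])
for (u,v),a,r in blobs(im,"blue",100): print((round(u),round(v)),a,wpx(p,(u,v),.012).round(4),r[1:])
legs([(.572,-.352,.007,22)])
E
```

```text
(258, 220) 2510.0 [ 0.5712 -0.3526  0.012 ] ((60.0, 43.0), 90.0)
at [ 0.5707 -0.3519  0.0266] yaw 22.0 j6 0.45 w 0.0551 t 14.6667
roll -0.00  shift 1.2 0.6 19.6
```

View pics/w4.png

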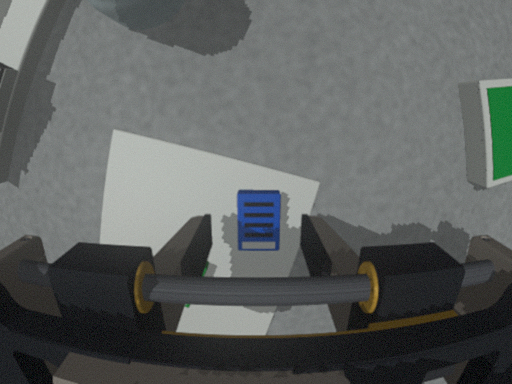

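Blue (258,220) is centred and square between the fingers. The earlier miss came from reading the height before the arm had settled, so I'd commanded too little descent.

Emit:
move_arm([
  [1,0.5,10],
  [0,0,10],
  [0,0,0],
  [0,0,0],
  [0,0,0],
  [0,0,0],
  [0,0,0],
  [0,0,0],
  [0,0,0],
  [0,0,0],
], claw=[0.4,0.4,0.4,0.4,0.4,0.65,0.8,0.8,0.8,0.8], roll=[0,0,0,0,0,0,0,0,0,0])

```text
time_s: 15.5
tcp_pos: [0.5712, -0.3515, 0.0057]
tcp_rot: [0.0, 0.982, 0.191, 0.0]
force: [-0.3, 0.4, 0.1]
width: 0.0278
grip_force: 30.0
```

Emit:
move_arm([
  [0,0,-20],
  [0,0,-33],
  [0,0,-35],
  [0,0,-35],
  [0,0,0],
  [0,0,0],
  [0,0,0],
  [0,0,0],
  [0,0,0],
  [0,0,0],
], claw=[0.8,0.8,0.8,0.8,0.8,0.8,0.8,0.8,0.8,0.8], roll=[0,0,0,0,1,1,1,1,0.5,0])

```text
time_s: 16.33
tcp_pos: [0.5711, -0.3514, 0.1285]
tcp_rot: [-0.0, 0.999, -0.045, -0.0]
force: [-0.4, 0.1, -0.1]
width: 0.0281
grip_force: 3.0
```

```bash
python3 - <<'E'
from h import *
legs([(.5776,.0312,.13,-4.9)])
E
```

```text
at [ 0.5711 -0.3514  0.1285] yaw -5.1 j6 0.93 w 0.0281 t 16.3333
roll -0.03  shift -26.2 -381.7 -1.5
```

The grip slackened for a moment (3 N), so I'll hold still and check.

Emit:
move_arm([
  [0,0,0],
  [0,0,0],
  [0,0,0],
  [0,0,0],
  [0,0,0],
  [0,0,0],
  [0,0,0],
  [0,0,0],
  [0,0,0],
  [0,0,0],
], claw=[0.8,0.8,0.8,0.8,0.8,0.8,0.8,0.8,0.8,0.8], roll=[0,0,0,0,0,0,0,0,0,0])

```text
time_s: 17.17
tcp_pos: [0.5712, -0.3515, 0.1286]
tcp_rot: [0.0, 0.999, -0.044, 0.0]
force: [-1.0, -0.2, -0.8]
width: 0.0275
grip_force: 30.0
```

```bash
python3 - <<'E'
from h import *
im=cams.snapshot("wrist"); print(get_state()["grip_force"])
cv2.imwrite("pics/w5.png",im[:,:,::-1])
for (u,v),a,r in blobs(im,"blue",100): print((round(u),round(v)),a,r[1:])
legs([(.5776,.0312,.13,-4.9)])
E
```

```text
29.99995529651642
(256, 232) 3057.0 ((64.0, 48.0), 90.0)
at [ 0.5712 -0.3515  0.1286] yaw -5.0 j6 0.93 w 0.0275 t 17.2167
roll -0.02  shift -26.3 -381.8 -1.4
```

View pics/w5.png

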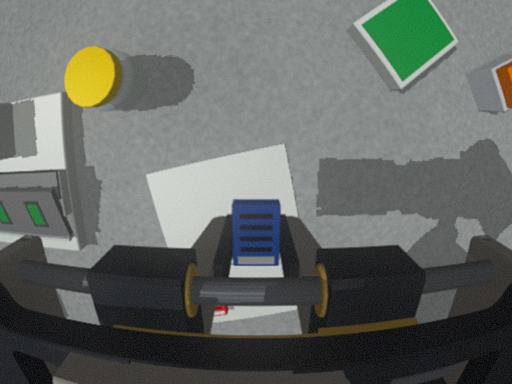

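Blue (256,232) is held firmly and square at 30 N, with its level unchanged.

Emit:
move_arm([
  [-2.6,-38.2,0],
  [-2.6,-38.2,0],
  [-2.6,-38.2,0],
  [-2.6,-38.2,0],
  [-2.6,-38.2,0],
  [-2.6,-38.2,0],
  [-2.6,-38.2,0],
  [-2.6,-38.2,0],
  [-2.6,-38.2,0],
  [-2.6,-38.2,0],
], claw=[0.8,0.8,0.8,0.8,0.8,0.8,0.8,0.8,0.8,0.8], roll=[0,0,0,0,0,0,0,0,0,0])

```text
time_s: 18.05
tcp_pos: [0.5786, 0.0332, 0.1289]
tcp_rot: [0.0, 0.999, -0.044, 0.0]
force: [1.1, -0.5, -0.2]
width: 0.0279
grip_force: 30.0
```

Emit:
move_arm([
  [0,0,0],
  [0,0,20],
  [0,0,20],
  [0,0,20],
  [0,0,5],
  [0,0,0],
  [0,0,0],
  [0,0,0],
  [0,0,0],
  [0,0,0],
], claw=[0.8,0.8,0.8,0.8,0.8,0.8,0.8,0.8,0.8,0.8], roll=[0,0,0,0,0,0,0,0,0,0])

```text
time_s: 18.88
tcp_pos: [0.5797, 0.0311, 0.0649]
tcp_rot: [0.0, 0.999, -0.044, 0.001]
force: [0.4, 0.0, -0.7]
width: 0.0278
grip_force: 30.0
```

```bash
python3 - <<'E'
from h import *
legs([(.5776,.0312,.0475,-4.9)])
E
```

```text
at [0.5797 0.0311 0.0649] yaw -5.0 j6 1.5 w 0.0278 t 18.8833
roll -0.02  shift -2.1 0.1 17.4
```

Emit:
move_arm([
  [-2,0,4],
  [0,0,4],
  [0,0,2],
  [0,0,2],
  [0,0,2],
  [0,0,2],
  [0,0,2],
  [0,0,0],
  [0,0,0],
  [0,0,0],
], claw=[0.8,0.8,0.8,0.8,0.8,0.8,0.8,0.8,0.8,0.8], roll=[0,0,0,0,0,0,0,0,0,0])

```text
time_s: 19.72
tcp_pos: [0.5768, 0.0316, 0.0475]
tcp_rot: [0.0, 0.999, -0.044, -0.0]
force: [-8.4, 0.4, 14.3]
width: 0.0275
grip_force: 30.0
```

Emit:
move_arm([
  [0,0,0],
  [0,0,0],
  [0,0,0],
  [0,0,0],
  [0,0,-10],
  [0,0,-20],
  [0,0,-30],
  [0,0,-25],
  [0,0,0],
  [0,0,0],
], claw=[0.66,0.6,0.55,0.52,0.52,0.52,0.52,0.5,0.45,0.4], roll=[0,0,0,0,0,0,0,0,0,0])

```text
time_s: 20.55
tcp_pos: [0.5783, 0.0313, 0.1329]
tcp_rot: [0.0, 0.999, -0.044, 0.002]
force: [-0.4, 0.2, -0.7]
width: 0.0543
grip_force: 0.0
```

```bash
python3 - <<'E'
from h import *
im=cams.snapshot("wrist"); p=cams.camera_params("wrist")
for c in ("yellow","blue"):
  for (u,v),a,r in blobs(im,c,800): print(c,(round(u),round(v)),a,wpx(p,(u,v),.052).round(4),r[1:])
ct=cams.snapshot("top"); p=cams.camera_params("top")
for c in ("green","red"):
    for (u,v),a,r in blobs(ct,c):
        if 330<u<400 and 180<v<250: print(c,px2w(p,(u,v),.012).round(4),axes(r,p,.012))
legs([(.509,-.317,.13,0),(.509,-.317,.030,0)])
E
```

```text
yellow (348, 327) 1191.0 [ 0.4165 -0.0559  0.052 ] ((16.691226959228516, 295.5376281738281), 86.01371002197266)
yellow (183, 195) 1256.0 [0.5822 0.0963 0.052 ] ((44.400699615478516, 33.148468017578125), 81.25383758544922)
yellow (494, 67) 1625.0 [ 0.6913 -0.2312  0.052 ] ((51.0, 36.0), 90.0)
blue (256, 197) 1381.0 [0.575 0.032 0.052] ((42.0, 33.0), 90.0)
green [ 0.5087 -0.3155  0.012 ] (np.float64(178.81975328503012), [26, 35])
red [ 0.4389 -0.2865  0.012 ] (np.float64(6.082442514484001), [29, 37])
at [0.5761 0.0316 0.1298] yaw -5.0 j6 1.5 w 0.0552 t 20.65
roll -0.84  shift -67.1 348.6 -0.2
roll -0.00  shift 0.0 -0.0 100.0
```

Emit:
move_arm([
  [0,0,0],
  [-7,36,0],
  [-7,36,0],
  [-7,36,0],
  [-7,36,0],
  [-7,36,0],
  [-7,36,0],
  [-7,36,0],
  [-7,36,0],
  [-7,36,0],
], claw=[0.4,0.4,0.4,0.4,0.4,0.4,0.4,0.4,0.4,0.4], roll=[-0.84,0,0,0,0,0,0,0,0,0])

```text
time_s: 21.48
tcp_pos: [0.5122, -0.2933, 0.1286]
tcp_rot: [-0.001, 1.0, 0.0, -0.001]
force: [0.8, 0.6, 0.6]
width: 0.0551
grip_force: 0.0
```

Emit:
move_arm([
  [-4,25,0],
  [0,0,30],
  [0,0,30],
  [0,0,30],
  [0,0,10],
  [0,0,0],
  [0,0,0],
  [0,0,0],
  [0,0,0],
  [0,0,0],
], claw=[0.4,0.4,0.4,0.4,0.4,0.4,0.4,0.4,0.4,0.4], roll=[0,0,0,0,0,0,0,0,0,0])

```text
time_s: 22.32
tcp_pos: [0.511, -0.3184, 0.0325]
tcp_rot: [0.001, 1.0, 0.0, 0.001]
force: [0.1, -0.2, 0.3]
width: 0.055
grip_force: 0.0
```

```bash
python3 - <<'E'
from h import *
im=cams.snapshot("wrist"); p=cams.camera_params("wrist")
for (u,v),a,r in blobs(im,"green",1000): print((round(u),round(v)),a,wpx(p,(u,v),.012).round(4),r[1:])
legs([(.509,-.317,.006,0)])
E
```

```text
(256, 220) 1928.0 [ 0.5089 -0.3179  0.012 ] ((40.206729888916016, 56.881736755371094), 3.6913859844207764)
at [ 0.5108 -0.3182  0.0322] yaw 0.0 j6 0.81 w 0.0547 t 22.3667
roll 0.00  shift -1.8 -1.2 26.2
```

Emit:
move_arm([
  [-1.5,-0.5,13],
  [0,0,13],
  [0,0,0],
  [0,0,0],
  [0,0,0],
  [0,0,0],
  [0,0,0],
  [0,0,0],
  [0,0,0],
  [0,0,0],
], claw=[0.4,0.4,0.4,0.4,0.4,0.65,0.8,0.8,0.8,0.8], roll=[0,0,0,0,0,0,0,0,0,0])

```text
time_s: 23.2
tcp_pos: [0.5083, -0.3169, 0.0045]
tcp_rot: [-0.0, 1.0, 0.0, -0.0]
force: [-1.0, -0.2, -0.2]
width: 0.0276
grip_force: 29.8
```

Emit:
move_arm([
  [0,0,-20],
  [0,0,-33],
  [0,0,-35],
  [0,0,-35],
  [0,0,0],
  [4.8,-36,0],
  [4.8,-36,0],
  [4.8,-36,0],
  [4.8,-36,0],
  [4.8,-36,0],
], claw=[0.8,0.8,0.8,0.8,0.8,0.8,0.8,0.8,0.8,0.8], roll=[0,0,0,0,0.82,0,0,0,0,0])

```text
time_s: 24.03
tcp_pos: [0.5477, -0.1381, 0.1277]
tcp_rot: [0.0, 0.999, -0.043, 0.0]
force: [0.6, -0.5, -0.4]
width: 0.0278
grip_force: 29.8
```

Emit:
move_arm([
  [4.8,-36,0],
  [4.8,-36,0],
  [4.8,-36,0],
  [0,0,20],
  [0,0,20],
  [0,0,20],
  [0,0,3],
  [0,0,0],
  [0,0,0],
  [0,0,0],
], claw=[0.8,0.8,0.8,0.8,0.8,0.8,0.8,0.8,0.8,0.8], roll=[0,0,0,0,0,0,0,0,0,0])

```text
time_s: 24.87
tcp_pos: [0.5724, -0.0339, 0.0662]
tcp_rot: [0.0, 0.999, -0.043, 0.001]
force: [-0.5, -0.4, 0.6]
width: 0.0276
grip_force: 29.8
```

```bash
python3 - <<'E'
from h import *
legs([(.5724,-.0345,.0470,-4.9)])
E
```

```text
at [ 0.5724 -0.0339  0.0662] yaw -4.9 j6 1.39 w 0.0276 t 24.8667
roll -0.00  shift 0.0 0.6 19.2
```

Emit:
move_arm([
  [0,0.5,4],
  [0,0,4],
  [0,0,2],
  [0,0,2],
  [0,0,2],
  [0,0,2],
  [0,0,2],
  [0,0,0],
  [0,0,0],
  [0,0,0],
], claw=[0.8,0.8,0.8,0.8,0.8,0.8,0.8,0.8,0.8,0.8], roll=[0,0,0,0,0,0,0,0,0,0])

```text
time_s: 25.7
tcp_pos: [0.5715, -0.034, 0.048]
tcp_rot: [0.0, 0.999, -0.043, 0.0]
force: [-4.9, 1.1, 9.5]
width: 0.0276
grip_force: 30.0
```

Emit:
move_arm([
  [0,0,0],
  [0,0,0],
  [0,0,0],
  [0,0,0],
  [0,0,-10],
  [0,0,-20],
  [0,0,-30],
  [0,0,-25],
  [0,0,0],
  [0,0,0],
], claw=[0.66,0.6,0.55,0.52,0.52,0.52,0.52,0.5,0.45,0.4], roll=[0,0,0,0,0,0,0,0,0,0])

```text
time_s: 26.53
tcp_pos: [0.5727, -0.0342, 0.134]
tcp_rot: [0.0, 0.999, -0.043, 0.002]
force: [-0.4, 0.8, 0.0]
width: 0.0541
grip_force: 0.0
```

```bash
python3 - <<'E'
from h import *
im=cams.snapshot("wrist"); p=cams.camera_params("wrist")
for c in ("yellow","blue","green"):
  for (u,v),a,r in blobs(im,c,600): print(c,(round(u),round(v)),a,wpx(p,(u,v),.052).round(4),r[1:])
ct=cams.snapshot("top"); p=cams.camera_params("top")
for c in ("red",):
    for (u,v),a,r in blobs(ct,c):
        if 330<u<400 and 180<v<250: print(c,px2w(p,(u,v),.012).round(4),axes(r,p,.012))
legs([(.4395,-.287,.13,6),(.4395,-.287,.030,6)])
E
```

```text
yellow (345, 327) 1204.0 [ 0.4106 -0.1191  0.052 ] ((16.21556282043457, 296.4559020996094), 85.87240600585938)
yellow (142, 197) 1258.0 [0.5777 0.0701 0.052 ] ((46.03690719604492, 31.206607818603516), 76.75948333740234)
yellow (448, 56) 2291.0 [ 0.6915 -0.2298  0.052 ] ((58.28649139404297, 48.80615997314453), 69.44395446777344)
blue (183, 194) 1208.0 [0.5769 0.0305 0.052 ] ((42.41569519042969, 33.24151611328125), 83.1572265625)
green (256, 195) 1194.0 [ 0.5704 -0.0333  0.052 ] ((41.0, 32.0), 90.0)
red [ 0.4386 -0.2863  0.012 ] (np.float64(5.2918980855423285), [29, 37])
at [ 0.5705 -0.0336  0.1308] yaw -4.9 j6 1.39 w 0.0553 t 26.6333
roll -1.82  shift -156.8 238.3 0.8
roll -0.00  shift 0.0 0.0 100.0
```

Yellow has been knocked sideways to (0.578,0.070). I'll place red first and then mend that.

Emit:
move_arm([
  [0,0,0],
  [0,0,0],
  [-20,30,0],
  [-20,30,0],
  [-20,30,0],
  [-20,30,0],
  [-20,30,0],
  [-20,30,0],
  [-20,30,0],
  [-17,28,0],
], claw=[0.4,0.4,0.4,0.4,0.4,0.4,0.4,0.4,0.4,0.4], roll=[-1,-0.82,0,0,0,0,0,0,0,0])

```text
time_s: 27.47
tcp_pos: [0.4378, -0.2876, 0.1298]
tcp_rot: [-0.001, 0.999, 0.052, -0.001]
force: [0.4, -0.7, 0.2]
width: 0.0551
grip_force: 0.0
```

Emit:
move_arm([
  [0,0,0],
  [0,0,30],
  [0,0,30],
  [0,0,30],
  [0,0,10],
  [0,0,0],
  [0,0,0],
  [0,0,0],
  [0,0,0],
  [0,0,0],
], claw=[0.4,0.4,0.4,0.4,0.4,0.4,0.4,0.4,0.4,0.4], roll=[0,0,0,0,0,0,0,0,0,0])

```text
time_s: 28.3
tcp_pos: [0.4411, -0.2879, 0.0333]
tcp_rot: [0.001, 0.999, 0.052, 0.001]
force: [-0.8, -0.5, -1.6]
width: 0.0555
grip_force: 0.0
```

```bash
python3 - <<'E'
from h import *
im=cams.snapshot("wrist"); p=cams.camera_params("wrist")
for (u,v),a,r in blobs(im,"red",1000): print((round(u),round(v)),a,wpx(p,(u,v),.012).round(4),r[1:])
legs([(.4395,-.287,.007,6),(.4395,-.287,.13,6),(.5664,-.1005,.13,-4.9)])
ct=cams.snapshot("top"); cv2.imwrite("pics/t3.png",cv2.resize(ct[165:215,205:315],None,fx=7,fy=7,interpolation=cv2.INTER_CUBIC)[:,:,::-1])
E
```

```text
(256, 221) 2336.0 [ 0.4377 -0.2875  0.012 ] ((57.0, 41.0), 90.0)
at [ 0.4408 -0.2877  0.033 ] yaw 6.0 j6 0.66 w 0.0548 t 28.35
roll 0.00  shift -1.3 -0.9 26.0
roll -0.00  shift 0.0 0.0 -123.0
roll 1.82  shift 110.5 -196.7 -0.0
```

View pics/t3.png

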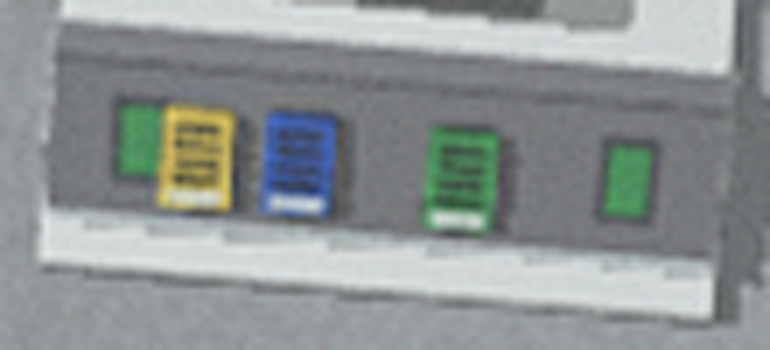

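The crop shows yellow (197,158) slid off window 0 towards blue (300,162) with a gap of about 12 mm. Blue, green and window 3 look right. Picking red now.

Emit:
move_arm([
  [-2,-0.5,13],
  [0,0,12],
  [0,0,0],
  [0,0,0],
  [0,0,0],
  [0,0,0],
  [0,0,0],
  [0,0,0],
  [0,0,0],
  [0,0,0],
], claw=[0.4,0.4,0.4,0.4,0.4,0.65,0.8,0.8,0.8,0.8], roll=[0,0,0,0,0,0,0,0,0,0])

```text
time_s: 29.23
tcp_pos: [0.4381, -0.2869, 0.0069]
tcp_rot: [0.0, 0.999, 0.052, 0.0]
force: [-0.5, -0.4, 1.0]
width: 0.0273
grip_force: 30.0
```

Emit:
move_arm([
  [0,0,-20],
  [0,0,-33],
  [0,0,-35],
  [0,0,-35],
  [0,0,0],
  [0,0,0],
  [18.5,-33,0],
  [18.5,-33,0],
  [18.5,-33,0],
  [18.5,-33,0],
], claw=[0.8,0.8,0.8,0.8,0.8,0.8,0.8,0.8,0.8,0.8], roll=[0,0,0,0,1,0.82,0,0,0,0])

```text
time_s: 30.07
tcp_pos: [0.5236, -0.1601, 0.1297]
tcp_rot: [0.0, 0.999, -0.043, 0.0]
force: [0.4, 0.3, 0.0]
width: 0.0276
grip_force: 30.0
```

Emit:
move_arm([
  [18.5,-33,0],
  [18.5,-33,0],
  [0,0,20],
  [0,0,20],
  [0,0,20],
  [0,0,3],
  [0,0,0],
  [0,0,0],
  [0,0,0],
  [0,0,0],
], claw=[0.8,0.8,0.8,0.8,0.8,0.8,0.8,0.8,0.8,0.8], roll=[0,0,0,0,0,0,0,0,0,0])

```text
time_s: 30.9
tcp_pos: [0.5666, -0.0995, 0.0683]
tcp_rot: [0.0, 0.999, -0.043, 0.001]
force: [-0.0, -0.1, 1.0]
width: 0.0275
grip_force: 30.0
```

```bash
python3 - <<'E'
from h import *
legs([(.5664,-.1005,.0475,-4.9)])
E
```

```text
at [ 0.5666 -0.0995  0.0683] yaw -4.9 j6 1.27 w 0.0275 t 30.9
roll -0.01  shift -0.1 1.0 20.8
```

Emit:
move_arm([
  [0,1,5],
  [0,0,5],
  [0,0,2],
  [0,0,2],
  [0,0,2],
  [0,0,2],
  [0,0,2],
  [0,0,0],
  [0,0,0],
  [0,0,0],
], claw=[0.8,0.8,0.8,0.8,0.8,0.8,0.8,0.8,0.8,0.8], roll=[0,0,0,0,0,0,0,0,0,0])

```text
time_s: 31.73
tcp_pos: [0.5654, -0.0999, 0.0484]
tcp_rot: [0.0, 0.999, -0.043, -0.0]
force: [-7.5, 2.2, 13.7]
width: 0.0276
grip_force: 30.0
```

Emit:
move_arm([
  [0,0,0],
  [0,0,0],
  [0,0,0],
  [0,0,0],
  [0,0,-10],
  [0,0,-20],
  [0,0,-30],
  [0,0,-25],
  [0,0,0],
  [0,0,0],
], claw=[0.66,0.6,0.55,0.52,0.52,0.52,0.52,0.5,0.45,0.4], roll=[0,0,0,0,0,0,0,0,0,0])

```text
time_s: 32.57
tcp_pos: [0.5668, -0.1005, 0.1339]
tcp_rot: [0.001, 0.999, -0.043, 0.002]
force: [0.3, 0.6, -1.6]
width: 0.0545
grip_force: 0.0
```

```bash
python3 - <<'E'
from h import *
im=cams.snapshot("wrist"); p=cams.camera_params("wrist")
for c in ("yellow","blue","green","red"):
  for (u,v),a,r in blobs(im,c,600): print(c,(round(u),round(v)),a,wpx(p,(u,v),.052).round(4),r[1:])
legs([(.579,.071,.13,-4.9)])
im=cams.snapshot("side"); cv2.imwrite("pics/s2.png",cv2.resize(im[110:290,200:400],None,fx=3.2,fy=3.2,interpolation=cv2.INTER_CUBIC)[:,:,::-1])
E
```

```text
yellow (348, 327) 1191.0 [ 0.4045 -0.1882  0.052 ] ((16.654335021972656, 296.466552734375), 86.02750396728516)
yellow (84, 195) 961.0 [0.5791 0.0681 0.052 ] ((43.955665588378906, 27.195587158203125), 71.56504821777344)
yellow (386, 44) 2920.0 [ 0.692  -0.2268  0.052 ] ((60.0, 60.0), 90.0)
blue (118, 194) 1088.0 [0.5766 0.0287 0.052 ] ((45.2448844909668, 30.258859634399414), 75.46554565429688)
green (182, 195) 1156.0 [ 0.5706 -0.0347  0.052 ] ((41.52669906616211, 32.37674331665039), 82.64761352539062)
red (255, 194) 1289.0 [ 0.5655 -0.0992  0.052 ] ((43.0, 33.0), 90.0)
red (104, 80) 2070.0 [0.6835 0.0279 0.052 ] ((48.790367126464844, 53.03300857543945), 45.0)
at [ 0.5655 -0.0999  0.132 ] yaw -4.9 j6 1.27 w 0.055 t 32.6167
roll -0.00  shift -1.2 -171.5 2.0
```

View pics/s2.png

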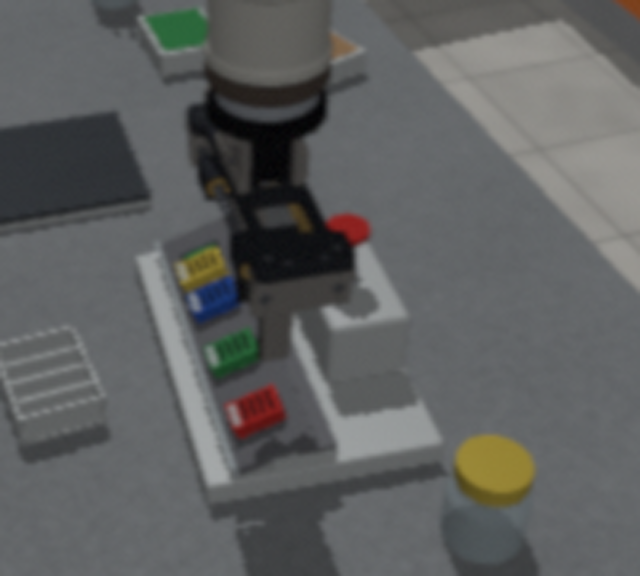

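Red (255,412), green and blue lie flat on their windows; yellow is still beside blue. The gap is too narrow for a finger, so I'll press lightly on top of yellow with shut fingers and drag it along the row.

Emit:
move_arm([
  [0,-34,0],
  [0,-34,0],
  [0,-34,0],
  [0,-34,0],
  [-1,-34,0],
  [0,0,20],
  [0,0,20],
  [0,0,20],
  [0,0,5],
  [0,0,0],
], claw=[1,1,1,1,1,1,1,1,1,1], roll=[0,0,0,0,0,0,0,0,0,0])

```text
time_s: 33.5
tcp_pos: [0.5761, 0.0698, 0.0633]
tcp_rot: [-0.0, 0.999, -0.043, -0.003]
force: [0.5, -0.5, -0.3]
width: 0.0002
grip_force: 0.0
```

Emit:
move_arm([
  [0,0,0],
  [0,0,0],
  [0,0,2],
  [0,0,2],
  [0,0,1],
  [0,0,1],
  [0,0,1],
  [0,0,0],
  [0,0,0],
  [0,0,0],
], claw=[1,1,1,1,1,1,1,1,1,1], roll=[0,0,0,0,0,0,0,0,0,0])

```text
time_s: 34.33
tcp_pos: [0.579, 0.0696, 0.0596]
tcp_rot: [0.0, 0.999, -0.043, 0.0]
force: [-0.3, -0.6, -0.4]
width: 0.0003
grip_force: 0.0
```

Emit:
move_arm([
  [0,0,0.5],
  [0,0,0.5],
  [0,0,0.5],
  [0,0,0.5],
  [0,0,0],
  [0,0,0],
  [0,0,0],
  [0,0,0],
  [0,0,0],
  [0,0,0],
], claw=[1,1,1,1,1,1,1,1,1,1], roll=[0,0,0,0,0,0,0,0,0,0])

```text
time_s: 35.17
tcp_pos: [0.579, 0.0696, 0.0576]
tcp_rot: [0.0, 0.999, -0.043, 0.0]
force: [-0.5, 0.4, 0.1]
width: 0.0003
grip_force: 0.0
```

Emit:
move_arm([
  [0,0,0.5],
  [0,0,0.5],
  [0,0,0.5],
  [0,0,0.3],
  [0,0,0],
  [0,0,0],
  [0,0,0],
  [0,0,0],
  [0,0,0],
  [0,0,0],
], claw=[1,1,1,1,1,1,1,1,1,1], roll=[0,0,0,0,0,0,0,0,0,0])

```text
time_s: 36.0
tcp_pos: [0.5793, 0.0695, 0.0569]
tcp_rot: [0.0, 0.999, -0.043, 0.0]
force: [-2.9, -0.2, 6.2]
width: 0.0004
grip_force: 3.7
```

Emit:
move_arm([
  [0,-3,0],
  [0,-3,0],
  [0,-3,0],
  [0,-3,0],
  [0,-3,0],
  [0,-3,0],
  [0,-3,0],
  [0,-3,0],
  [0,-3,0],
  [0,0,0],
], claw=[1,1,1,1,1,1,1,1,1,1], roll=[0,0,0,0,0,0,0,0,0,0])

```text
time_s: 36.83
tcp_pos: [0.5814, 0.0954, 0.0569]
tcp_rot: [0.001, 0.999, -0.042, -0.0]
force: [-3.6, -3.9, 7.3]
width: 0.0004
grip_force: 4.1
```

Emit:
move_arm([
  [0,0,0],
  [0,0,-10],
  [0,0,-20],
  [0,0,-25],
  [0,0,-20],
  [0,0,0],
  [0,0,0],
  [0,0,0],
  [0,0,0],
  [0,0,0],
], claw=[1,1,1,1,1,1,1,1,1,1], roll=[0,0,0,0,0,0,0,0,0,0])

```text
time_s: 37.67
tcp_pos: [0.5802, 0.0965, 0.1291]
tcp_rot: [-0.0, 0.999, -0.043, -0.001]
force: [0.0, 0.3, -0.5]
width: 0.0005
grip_force: 0.0
```

```bash
python3 - <<'E'
from h import *
im=cams.snapshot("wrist"); p=cams.camera_params("wrist")
cv2.imwrite("pics/w6.png",im[:,:,::-1])
for c in ("yellow","blue","green","red"):
  for (u,v),a,r in blobs(im,c,600): print(c,(round(u),round(v)),a,wpx(p,(u,v),.052).round(4),r[1:])
legs([(.669,-.011,.15,-4.9)])
E
```

```text
yellow (259, 331) 1500.0 [0.4295 0.1067 0.052 ] ((300.161865234375, 17.00779914855957), 0.9843668341636658)
yellow (263, 193) 1373.0 [0.5819 0.0904 0.052 ] ((47.45956802368164, 34.93098449707031), 62.241458892822266)
blue (329, 191) 1251.0 [0.5784 0.0327 0.052 ] ((33.040924072265625, 45.728641510009766), 7.594643592834473)
green (394, 192) 1079.0 [ 0.5718 -0.0309  0.052 ] ((29.944602966308594, 46.4278678894043), 15.945394515991211)
red (448, 191) 925.0 [ 0.5665 -0.0954  0.052 ] ((26.21721649169922, 43.539306640625), 20.556045532226562)
red (20, 91) 1532.0 [0.7116 0.3306 0.052 ] ((43.0, 41.0), 90.0)
red (413, 74) 2189.0 [ 0.6797 -0.0538  0.052 ] ((54.0, 50.0), 90.0)
at [0.5804 0.0965 0.1294] yaw -4.9 j6 1.62 w 0.0003 t 37.7167
roll -0.00  shift 97.5 99.6 -20.6
```

View pics/w6.png

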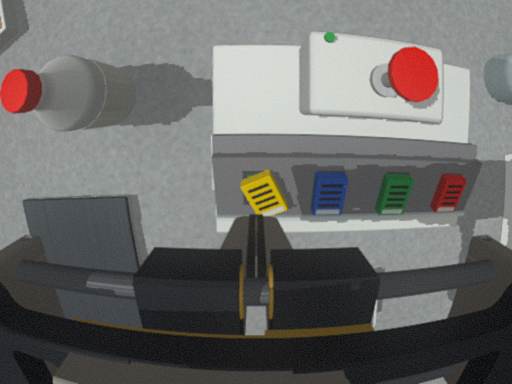

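The drag worked, but yellow (263,193) turned about 28°. There is now room to close the fingers around it and square it up.

Emit:
move_arm([
  [0,0,0],
  [0,0,0],
  [1.3,6,0],
  [0,0,20],
  [0,0,20],
  [0,0,15],
  [0,0,5],
  [0,0,0],
  [0,0,0],
  [0,0,0],
], claw=[0.8,0.6,0.48,0.48,0.48,0.48,0.48,0.48,0.48,0.48], roll=[-1,-0.3,0,0,0,0,0,0,0,0])

```text
time_s: 38.55
tcp_pos: [0.5839, 0.0904, 0.072]
tcp_rot: [0.0, 1.0, 0.025, 0.001]
force: [-0.4, 0.5, 0.9]
width: 0.0477
grip_force: 0.0
```

```bash
python3 - <<'E'
from h import *
im=cams.snapshot("wrist"); p=cams.camera_params("wrist")
cv2.imwrite("pics/w7.png",im[:,:,::-1])
for c in ("yellow","blue"):
  for (u,v),a,r in blobs(im,c,600): print(c,(round(u),round(v)),a,wpx(p,(u,v),.052).round(4),r[1:])
legs([(.582,.0905,.0485,3)])
E
```

```text
yellow (335, 328) 1250.0 [0.4875 0.0196 0.052 ] ((16.67705535888672, 299.3648681640625), 86.633544921875)
yellow (256, 219) 2114.0 [0.5824 0.0906 0.052 ] ((58.75466537475586, 44.007476806640625), 69.44395446777344)
blue (342, 222) 1380.0 [0.5826 0.0304 0.052 ] ((41.74205780029297, 46.485477447509766), 18.434947967529297)
at [0.584  0.0904 0.0722] yaw 2.9 j6 1.47 w 0.0474 t 38.6
roll -0.02  shift -2.0 -0.2 23.7
```

View pics/w7.png

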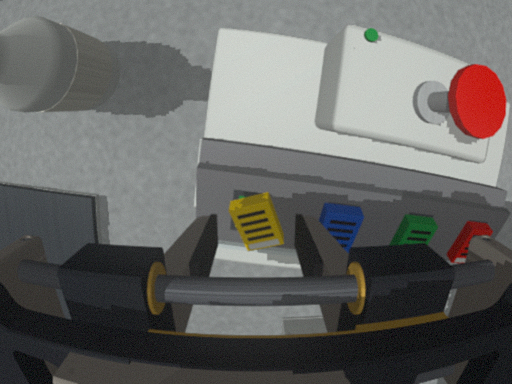

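Yellow (256,219) sits between the fingers and the right finger clears blue. I'll lower and squeeze.

Emit:
move_arm([
  [-2,0,5],
  [0,0,5],
  [0,0,4],
  [0,0,4],
  [0,0,3],
  [0,0,2],
  [0,0,0],
  [0,0,0],
  [0,0,0],
  [0,0,0],
], claw=[0.48,0.48,0.48,0.48,0.48,0.48,0.48,0.48,0.48,0.48], roll=[0,0,0,0,0,0,0,0,0,0])

```text
time_s: 39.43
tcp_pos: [0.5811, 0.0905, 0.0481]
tcp_rot: [0.0, 1.0, 0.025, 0.0]
force: [0.5, 0.7, 0.4]
width: 0.0477
grip_force: 0.0
```

Emit:
move_arm([
  [0,0,0],
  [0,0,0],
  [0,0,0],
  [0,0,0],
  [0,0,0],
  [0,0,0],
  [0,0,0],
  [0,0,0],
  [0,0,0],
  [0,0,0],
], claw=[0.52,0.56,0.6,0.64,0.68,0.72,0.8,0.8,0.8,0.8], roll=[0,0,0,0,0,0,0,0,0,0])

```text
time_s: 40.27
tcp_pos: [0.5809, 0.0905, 0.0479]
tcp_rot: [-0.0, 1.0, 0.025, -0.0]
force: [-0.8, 0.1, 0.5]
width: 0.0284
grip_force: 28.1
```

Emit:
move_arm([
  [0,0,-3],
  [0,0,0],
  [0,0,0],
  [0,-3,0],
  [0,-3,0],
  [0,0,1],
  [0,0,1],
  [0,0,1],
  [0,0,0],
  [0,0,0],
], claw=[0.8,0.8,0.8,0.8,0.8,0.8,0.8,0.8,0.8,0.8], roll=[0,0.65,0.65,0,0,0,0,0,0,0])

```text
time_s: 41.1
tcp_pos: [0.5816, 0.0966, 0.0484]
tcp_rot: [-0.0, 0.999, -0.042, 0.0]
force: [-1.6, 0.5, 4.9]
width: 0.0282
grip_force: 28.2
```

Emit:
move_arm([
  [0,0,0],
  [0,0,0],
  [0,0,0],
  [0,0,0],
  [0,0,-10],
  [0,0,-20],
  [0,0,-30],
  [0,0,-25],
  [0,0,0],
  [0,0,0],
], claw=[0.66,0.6,0.55,0.52,0.52,0.52,0.52,0.5,0.5,0.5], roll=[0,0,0,0,0,0,0,0,0,0])

```text
time_s: 41.93
tcp_pos: [0.5829, 0.0963, 0.1353]
tcp_rot: [0.0, 0.999, -0.043, 0.002]
force: [-0.3, 0.5, -0.8]
width: 0.0461
grip_force: 0.0
```

```bash
python3 - <<'E'
from h import *
im=cams.snapshot("wrist"); p=cams.camera_params("wrist")
cv2.imwrite("pics/w8.png",im[:,:,::-1])
for c in ("yellow","blue","green","red"):
  for (u,v),a,r in blobs(im,c,600): print(c,(round(u),round(v)),a,wpx(p,(u,v),.052 if v>150 else .13).round(4),r[1:])
legs([(.669,-.011,.15,-4.9)])
E
```

```text
yellow (330, 328) 1268.0 [0.4215 0.0279 0.052 ] ((16.30623435974121, 299.2621154785156), 86.84205627441406)
yellow (256, 195) 1245.0 [0.5802 0.0966 0.052 ] ((42.47447204589844, 33.135780334472656), 84.5596694946289)
blue (327, 193) 1217.0 [0.577  0.0333 0.052 ] ((32.57730484008789, 44.94563293457031), 6.34019136428833)
green (391, 194) 1032.0 [ 0.5704 -0.0297  0.052 ] ((29.12043571472168, 44.50481414794922), 15.945395469665527)
red (445, 193) 903.0 [ 0.5652 -0.0938  0.052 ] ((25.89790153503418, 42.9165153503418), 19.653823852539062)
red (27, 95) 1448.0 [0.6889 0.2519 0.13  ] ((42.0, 40.0), 90.0)
red (408, 79) 2072.0 [ 0.6677 -0.0066  0.13  ] ((52.0, 49.0), 90.0)
at [0.5815 0.0964 0.1332] yaw -4.9 j6 1.62 w 0.0459 t 41.9833
roll -0.00  shift 96.3 99.5 -16.8
```

View pics/w8.png

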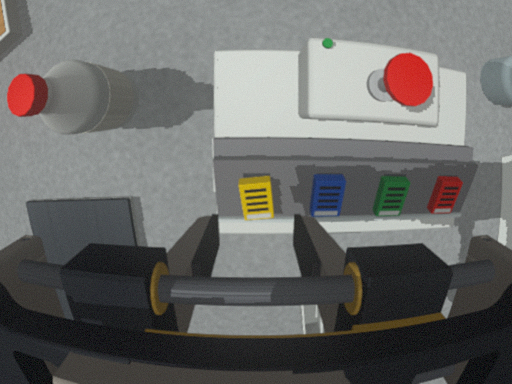

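All four cassettes lie square over their windows: yellow (256,198), blue (328,195), green (391,195), red (445,194). Next, the plunger.

Emit:
move_arm([
  [0,0,-15],
  [0,0,-15],
  [24,25,0],
  [24,25,0],
  [24,25,0],
  [24,25,0],
  [0,0,15],
  [0,0,8],
  [0,0,0],
  [0,0,0],
], claw=[1,1,1,1,1,1,1,1,1,1], roll=[0,0,0,0,0,0,0,0,0,0])

```text
time_s: 42.82
tcp_pos: [0.6667, -0.0103, 0.1377]
tcp_rot: [-0.0, 0.999, -0.042, -0.002]
force: [-0.1, 0.0, 1.0]
width: 0.0006
grip_force: 0.0
```

Emit:
move_arm([
  [0,0,0],
  [0,0,3],
  [0,0,3],
  [0,0,3],
  [0,0,3],
  [0,0,3],
  [0,0,3],
  [0,0,3],
  [0,0,3],
  [0,0,0],
], claw=[1,1,1,1,1,1,1,1,1,1], roll=[0,0,0,0,0,0,0,0,0,0])

```text
time_s: 43.65
tcp_pos: [0.6686, -0.0111, 0.1163]
tcp_rot: [-0.0, 0.999, -0.043, 0.0]
force: [-3.1, 1.7, 7.2]
width: 0.0004
grip_force: 3.7
```

Emit:
move_arm([
  [0,0,2],
  [0,0,1],
  [0,0,1],
  [0,0,1],
  [0,0,1],
  [0,0,1],
  [0,0,0.5],
  [0,0,0],
  [0,0,0],
  [0,0,0],
], claw=[1,1,1,1,1,1,1,1,1,1], roll=[0,0,0,0,0,0,0,0,0,0])

```text
time_s: 44.48
tcp_pos: [0.6687, -0.0111, 0.1104]
tcp_rot: [-0.0, 0.999, -0.043, 0.0]
force: [-5.4, 2.3, 11.7]
width: 0.0006
grip_force: 5.9
```

Emit:
move_arm([
  [0,0,0.5],
  [0,0,0.5],
  [0,0,0.5],
  [0,0,0],
  [0,0,0],
  [0,0,0],
  [0,0,0],
  [0,0,0],
  [0,0,0],
  [0,0,0],
], claw=[1,1,1,1,1,1,1,1,1,1], roll=[0,0,0,0,0,0,0,0,0,0])

```text
time_s: 45.32
tcp_pos: [0.6687, -0.0111, 0.1103]
tcp_rot: [-0.0, 0.999, -0.043, 0.0]
force: [-9.2, 2.2, 17.5]
width: 0.0003
grip_force: 9.1
```

Emit:
move_arm([
  [0,0,0],
  [0,0,0],
  [0,0,0],
  [0,0,0],
  [0,0,0],
  [0,0,0],
  [0,0,0],
  [0,0,0],
  [0,0,0],
  [0,0,0],
], claw=[1,1,1,1,1,1,1,1,1,1], roll=[0,0,0,0,0,0,0,0,0,0])

```text
time_s: 46.15
tcp_pos: [0.6687, -0.0111, 0.1103]
tcp_rot: [-0.0, 0.999, -0.043, 0.0]
force: [-9.1, 3.3, 18.0]
width: 0.0004
grip_force: 9.1
```

The plunger is on its stop and was held. Now I'll let it up.

Emit:
move_arm([
  [0,0,-4],
  [0,0,-5],
  [0,0,-6],
  [0,0,-8],
  [0,0,-10],
  [0,0,-20],
  [0,0,0],
  [0,0,0],
  [0,0,0],
  [0,0,0],
], claw=[1,1,1,1,1,1,1,1,1,1], roll=[0,0,0,0,0,0,0,0,0,0])

```text
time_s: 46.98
tcp_pos: [0.6676, -0.0114, 0.1581]
tcp_rot: [-0.0, 0.999, -0.043, -0.001]
force: [0.5, 0.1, -0.5]
width: 0.0009
grip_force: 0.0
```

Emit:
move_arm([
  [0,0,0],
  [0,0,0],
  [-24,-25,0],
  [-24,-25,0],
  [-24,-25,0],
  [-24,-25,0],
  [0,0,0],
  [0,0,0],
  [0,0,0],
  [0,0,0],
], claw=[0.5,0.5,0.5,0.5,0.5,0.5,0.5,0.5,0.5,0.5], roll=[0,0,0,0,0,0,0,0,0,0])

```text
time_s: 47.82
tcp_pos: [0.5823, 0.0954, 0.1599]
tcp_rot: [0.0, 0.999, -0.043, 0.0]
force: [-0.0, -0.4, -1.1]
width: 0.0458
grip_force: 0.0
```

```bash
python3 - <<'E'
from h import *
im=cams.snapshot("wrist"); p=cams.camera_params("wrist")
for c in ("yellow","blue","green","red"):
  for (u,v),a,r in blobs(im,c,500): print(c,(round(u),round(v)),a,wpx(p,(u,v),.052 if v>150 else .13).round(4),r[1:])
legs([(.5815,.0966,.0480,-4.9)])
E
```

```text
yellow (332, 328) 1258.0 [0.3978 0.0186 0.052 ] ((16.85959243774414, 299.2518615722656), 86.69066619873047)
yellow (255, 188) 1055.0 [0.581  0.0965 0.052 ] ((39.534488677978516, 29.92694664001465), 83.6598129272461)
blue (321, 185) 1023.0 [0.5782 0.0326 0.052 ] ((29.939847946166992, 41.61220169067383), 6.009005546569824)
green (380, 186) 897.0 [ 0.5717 -0.0312  0.052 ] ((27.406526565551758, 41.231056213378906), 14.03624439239502)
red (432, 186) 803.0 [ 0.5661 -0.0958  0.052 ] ((24.6657657623291, 40.160919189453125), 18.434947967529297)
red (46, 95) 1222.0 [0.6906 0.2527 0.13  ] ((38.0, 37.0), 90.0)
red (391, 81) 1716.0 [ 0.6694 -0.0086  0.13  ] ((48.790367126464844, 43.84061813354492), 45.0)
at [0.5823 0.0953 0.1598] yaw -5.0 j6 1.62 w 0.0457 t 47.8667
roll -0.01  shift -0.9 -1.2 111.8
```

Cassettes held their windows and the plunger rose. Now the transfers to the plate, yellow first.

Emit:
move_arm([
  [-1,-1,30],
  [0,0,30],
  [0,0,25],
  [0,0,15],
  [0,0,7],
  [0,0,4],
  [0,0,0],
  [0,0,0],
  [0,0,0],
  [0,0,0],
], claw=[0.5,0.5,0.5,0.5,0.5,0.5,0.5,0.5,0.5,0.5], roll=[0,0,0,0,0,0,0,0,0,0])

```text
time_s: 48.7
tcp_pos: [0.5816, 0.0974, 0.0502]
tcp_rot: [-0.0, 0.999, -0.043, 0.001]
force: [-0.5, 0.0, -1.0]
width: 0.0457
grip_force: 0.0
```

Emit:
move_arm([
  [0,0,0],
  [0,0,0],
  [0,0,0],
  [0,0,0],
  [0,0,0],
  [0,0,-10],
  [0,0,-25],
  [0,0,-30],
  [0,0,-35],
  [0,0,0],
], claw=[0.6,0.7,0.8,0.8,0.8,0.8,0.8,0.8,0.8,0.8], roll=[0,0,0,0,0,0,0,0,0,0])

```text
time_s: 49.53
tcp_pos: [0.5853, 0.0974, 0.1574]
tcp_rot: [-0.0, 0.999, -0.043, 0.007]
force: [1.0, 0.3, 1.2]
width: 0.0274
grip_force: 28.9
```

Emit:
move_arm([
  [-11,-35,0],
  [-11,-35,0],
  [-11,-35,0],
  [-11,-35,0],
  [-11,-35,0],
  [-11,-35,0],
  [-11,-35,0],
  [0,0,0],
  [0,0,0],
  [0,0,0],
], claw=[0.8,0.8,0.8,0.8,0.8,0.8,0.8,0.8,0.8,0.8], roll=[0,0,0,0,0,0,0,0,0,0])

```text
time_s: 50.37
tcp_pos: [0.5247, 0.3478, 0.1488]
tcp_rot: [0.0, 0.999, -0.043, 0.0]
force: [0.3, -0.5, -0.3]
width: 0.0275
grip_force: 28.9
```

```bash
python3 - <<'E'
from h import *
im=cams.snapshot("wrist")
p=cams.camera_params("wrist"); cv2.imwrite("pics/w9.png",im[:,:,::-1])
legs([(.5266,.3501,.0195,-5)])
E
```

```text
at [0.525  0.3472 0.1488] yaw -5.0 j6 2.05 w 0.0272 t 50.4167
roll 0.01  shift 1.3 -3.0 129.3
```

View pics/w9.png

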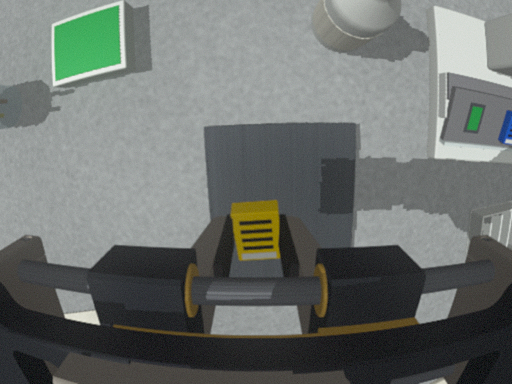

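Yellow is held and hovers over the plate. The plate's far corners are at (206,126) and (356,124).

```bash
python3 - <<'E'
from h import *
p=cams.camera_params("wrist")
for q in [(206,126),(356,124)]: print(wpx(p,q,.014).round(4))
E
```

```text
[0.5868 0.3932 0.014 ]
[0.5772 0.2367 0.014 ]
```

Emit:
move_arm([
  [0,0,30],
  [0,0,30],
  [0,0,25],
  [0,0,15],
  [0,0,5],
  [0,0,0],
  [0,0,0],
  [0,0,0],
  [0,0,0],
  [0,0,0],
], claw=[0.8,0.8,0.8,0.8,0.8,0.8,0.8,0.8,0.8,0.8], roll=[0,0,0,0,0,0,0,0,0,0])

```text
time_s: 51.25
tcp_pos: [0.5257, 0.3485, 0.0452]
tcp_rot: [-0.001, 0.999, -0.043, 0.001]
force: [1.2, 0.4, 0.0]
width: 0.0275
grip_force: 28.9
```

Emit:
move_arm([
  [0,0,4],
  [0,0,4],
  [0,0,3],
  [0,0,3],
  [0,0,2],
  [0,0,2],
  [0,0,2],
  [0,0,2],
  [0,0,2],
  [0,0,0],
], claw=[0.8,0.8,0.8,0.8,0.8,0.8,0.8,0.8,0.8,0.8], roll=[0,0,0,0,0,0,0,0,0,0])

```text
time_s: 52.08
tcp_pos: [0.5273, 0.3477, 0.0221]
tcp_rot: [0.0, 0.999, -0.043, 0.002]
force: [1.3, -5.2, 9.9]
width: 0.0275
grip_force: 30.0
```

Emit:
move_arm([
  [0,0,1],
  [0,0,1],
  [0,0,0],
  [0,0,0],
  [0,0,0],
  [0,0,0],
  [0,0,0],
  [0,0,0],
  [0,0,-15],
  [0,0,-25],
], claw=[0.8,0.8,0.8,0.7,0.62,0.55,0.5,0.5,0.5,0.5], roll=[0,0,0,0,0,0,0,0,0,0])

```text
time_s: 52.92
tcp_pos: [0.5216, 0.3471, 0.0543]
tcp_rot: [0.002, 0.999, -0.043, -0.004]
force: [0.2, -0.2, -0.6]
width: 0.0458
grip_force: 0.0
```

Emit:
move_arm([
  [0,0,-35],
  [0,0,-35],
  [0,0,0],
  [0,0,0],
  [0,0,0],
  [0,0,0],
  [0,0,0],
  [0,0,0],
  [0,0,0],
  [0,0,0],
], claw=[0.5,0.5,0.5,0.5,0.5,0.5,0.5,0.5,0.5,0.5], roll=[0,0,0,0,0,0,0,0,0,0])

```text
time_s: 53.75
tcp_pos: [0.5245, 0.3481, 0.1272]
tcp_rot: [0.0, 0.999, -0.043, -0.0]
force: [0.4, -0.8, 0.8]
width: 0.0461
grip_force: 0.0
```

```bash
python3 - <<'E'
from h import *
im=cams.snapshot("wrist"); p=cams.camera_params("wrist")
for c in ("yellow","blue"):
  for (u,v),a,r in blobs(im,c,500): print(c,(round(u),round(v)),a,wpx(p,(u,v),.022).round(4),r[1:])
legs([(.5768,.0315,.13,-5),(.5768,.0315,.0485,-5),(.5768,.0315,.13,-5),(.4466,.3529,.13,-5)])
E
```

```text
yellow (333, 328) 1301.0 [0.342  0.2699 0.022 ] ((16.93707275390625, 299.2501525878906), 86.66804504394531)
yellow (256, 188) 1361.0 [0.5235 0.3484 0.022 ] ((43.0, 31.0), 90.0)
at [0.5246 0.3481 0.1274] yaw -4.9 j6 2.05 w 0.0459 t 53.8
roll 0.01  shift 79.6 310.9 -2.6
roll -0.00  shift 0.0 -0.0 81.5
roll -0.00  shift 0.0 -0.0 -81.5
roll -0.00  shift -157.7 -308.8 -0.0
```

Emit:
move_arm([
  [8.8,34.5,0],
  [8.8,34.5,0],
  [8.8,34.5,0],
  [8.8,34.5,0],
  [8.8,34.5,0],
  [8.8,34.5,0],
  [8.8,34.5,0],
  [8.8,34.5,0],
  [8.8,34.5,0],
  [0,0,0],
], claw=[0.5,0.5,0.5,0.5,0.5,0.5,0.5,0.5,0.5,0.5], roll=[0,0,0,0,0,0,0,0,0,0])

```text
time_s: 54.63
tcp_pos: [0.5783, 0.0262, 0.1282]
tcp_rot: [0.001, 0.999, -0.046, 0.001]
force: [-1.0, -0.9, 0.4]
width: 0.0458
grip_force: 0.0
```

Emit:
move_arm([
  [0,0,0],
  [0,0,0],
  [0,0,20],
  [0,0,20],
  [0,0,15],
  [0,0,10],
  [0,0,0],
  [0,0,0],
  [0,0,0],
  [0,0,0],
], claw=[0.5,0.5,0.5,0.5,0.5,0.5,0.5,0.5,0.5,0.5], roll=[0,0,0,0,0,0,0,0,0,0])

```text
time_s: 55.47
tcp_pos: [0.5781, 0.0322, 0.0642]
tcp_rot: [0.0, 0.999, -0.043, 0.001]
force: [0.1, -0.4, -0.3]
width: 0.046
grip_force: 0.0
```

```bash
python3 - <<'E'
from h import *
im=cams.snapshot("wrist"); p=cams.camera_params("wrist")
for c in ("blue",):
  for (u,v),a,r in blobs(im,c,500): print(c,(round(u),round(v)),a,wpx(p,(u,v),.052).round(4),r[1:])
legs([(.5768,.0315,.0485,-5)])
E
```

```text
blue (257, 220) 2131.0 [0.5791 0.0315 0.052 ] ((55.0, 44.0), 90.0)
at [0.578  0.0321 0.0641] yaw -4.9 j6 1.5 w 0.046 t 55.5167
roll 0.02  shift -1.2 0.7 15.6
```

Grasp, lift and carry to the near-left spot (9 rows of -17.5,-34.3).

Emit:
move_arm([
  [-1,0.5,5],
  [0,0,5],
  [0,0,4],
  [0,0,2],
  [0,0,0],
  [0,0,0],
  [0,0,0],
  [0,0,0],
  [0,0,0],
  [0,0,0],
], claw=[0.5,0.5,0.5,0.5,0.5,0.5,0.65,0.8,0.8,0.8], roll=[0,0,0,0,0,0,0,0,0,0])

```text
time_s: 56.35
tcp_pos: [0.5762, 0.0316, 0.047]
tcp_rot: [0.0, 0.999, -0.043, 0.0]
force: [0.5, -0.4, -0.5]
width: 0.0273
grip_force: 30.0
```

Emit:
move_arm([
  [0,0,0],
  [0,0,0],
  [0,0,-20],
  [0,0,-30],
  [0,0,-32],
  [0,0,0],
  [-17.5,-34.3,0],
  [-17.5,-34.3,0],
  [-17.5,-34.3,0],
  [-17.5,-34.3,0],
], claw=[0.8,0.8,0.8,0.8,0.8,0.8,0.8,0.8,0.8,0.8], roll=[0,0,0,0,0,0,0,0,0,0])

```text
time_s: 57.18
tcp_pos: [0.5171, 0.1755, 0.1285]
tcp_rot: [-0.0, 0.999, -0.043, -0.0]
force: [0.6, 0.0, -0.4]
width: 0.0271
grip_force: 30.0
```

Emit:
move_arm([
  [-17.5,-34.3,0],
  [-17.5,-34.3,0],
  [-17.5,-34.3,0],
  [-17.5,-34.3,0],
  [-17.5,-34.3,0],
  [0,0,25],
  [0,0,25],
  [0,0,25],
  [0,0,10],
  [0,0,0],
], claw=[0.8,0.8,0.8,0.8,0.8,0.8,0.8,0.8,0.8,0.8], roll=[0,0,0,0,0,0,0,0,0,0])

```text
time_s: 58.02
tcp_pos: [0.4431, 0.3515, 0.0406]
tcp_rot: [0.002, 0.999, -0.043, -0.003]
force: [-0.1, -0.1, -1.0]
width: 0.0276
grip_force: 30.0
```

```bash
python3 - <<'E'
from h import *
legs([(.4466,.3529,.0195,-5)])
E
```

```text
at [0.4431 0.3515 0.0406] yaw -4.9 j6 2.11 w 0.0276 t 58.0167
roll 0.01  shift 3.4 -1.7 21.1
```

Emit:
move_arm([
  [0,0,4],
  [0,0,4],
  [0,0,3],
  [0,0,3],
  [0,0,2],
  [0,0,2],
  [0,0,2],
  [0,0,2],
  [0,0,2],
  [0,0,0],
], claw=[0.8,0.8,0.8,0.8,0.8,0.8,0.8,0.8,0.8,0.8], roll=[0,0,0,0,0,0,0,0,0,0])

```text
time_s: 58.85
tcp_pos: [0.448, 0.3528, 0.0224]
tcp_rot: [-0.0, 0.999, -0.043, 0.002]
force: [0.1, -5.5, 12.0]
width: 0.0272
grip_force: 30.0
```

Emit:
move_arm([
  [0,0,1],
  [0,0,0],
  [0,0,0],
  [0,0,0],
  [0,0,0],
  [0,0,0],
  [0,0,0],
  [0,0,0],
  [0,0,-15],
  [0,0,-25],
], claw=[0.8,0.8,0.8,0.7,0.62,0.55,0.5,0.5,0.5,0.5], roll=[0,0,0,0,0,0,0,0,0,0])

```text
time_s: 59.68
tcp_pos: [0.4427, 0.3513, 0.0559]
tcp_rot: [0.002, 0.999, -0.043, -0.003]
force: [-0.3, -0.2, 0.2]
width: 0.0463
grip_force: 0.0
```

Emit:
move_arm([
  [0,0,-35],
  [0,0,-35],
  [0,0,0],
  [0,0,0],
  [0,0,0],
  [0,0,0],
  [0,0,0],
  [0,0,0],
  [0,0,0],
  [0,0,0],
], claw=[0.5,0.5,0.5,0.5,0.5,0.5,0.5,0.5,0.5,0.5], roll=[0,0,0,0,0,0,0,0,0,0])

```text
time_s: 60.52
tcp_pos: [0.4452, 0.3526, 0.1282]
tcp_rot: [0.0, 0.999, -0.043, -0.0]
force: [0.1, -0.3, 0.1]
width: 0.0458
grip_force: 0.0
```

```bash
python3 - <<'E'
from h import *
im=cams.snapshot("wrist"); p=cams.camera_params("wrist")
for c in ("yellow","blue"):
  for (u,v),a,r in blobs(im,c,500): print(c,(round(u),round(v)),a,wpx(p,(u,v),.022).round(4),r[1:])
legs([(.5713,-.034,.13,-5),(.5713,-.034,.0485,-5),(.5713,-.034,.13,-5),(.5244,.2861,.13,-5)])
E
```

```text
yellow (332, 328) 1306.0 [0.262  0.2757 0.022 ] ((16.807416915893555, 299.2052917480469), 86.8201675415039)
yellow (253, 104) 1433.0 [0.5233 0.3483 0.022 ] ((44.0, 32.0), 90.0)
blue (255, 185) 1352.0 [0.4469 0.3534 0.022 ] ((43.0, 30.0), 90.0)
at [0.4454 0.3526 0.1284] yaw -4.9 j6 2.11 w 0.0461 t 60.5667
roll 0.01  shift 159.1 374.1 -1.6
roll -0.00  shift 0.0 -0.0 81.5
roll -0.00  shift 0.0 -0.0 -81.5
roll -0.00  shift -74.6 -314.8 -0.0
```

Emit:
move_arm([
  [14.5,34,0],
  [14.5,34,0],
  [14.5,34,0],
  [14.5,34,0],
  [14.5,34,0],
  [14.5,34,0],
  [14.5,34,0],
  [14.5,34,0],
  [14.5,34,0],
  [14.5,34,0],
], claw=[0.5,0.5,0.5,0.5,0.5,0.5,0.5,0.5,0.5,0.5], roll=[0,0,0,0,0,0,0,0,0,0])

```text
time_s: 61.4
tcp_pos: [0.5612, -0.0003, 0.1289]
tcp_rot: [-0.0, 0.999, -0.043, 0.0]
force: [0.1, -0.1, -0.6]
width: 0.0462
grip_force: 0.0
```

Emit:
move_arm([
  [14,34,0],
  [0,0,0],
  [0,0,20],
  [0,0,20],
  [0,0,15],
  [0,0,10],
  [0,0,0],
  [0,0,0],
  [0,0,0],
  [0,0,0],
], claw=[0.5,0.5,0.5,0.5,0.5,0.5,0.5,0.5,0.5,0.5], roll=[0,0,0,0,0,0,0,0,0,0])

```text
time_s: 62.23
tcp_pos: [0.573, -0.0336, 0.0652]
tcp_rot: [0.0, 0.999, -0.043, 0.001]
force: [0.4, 0.1, -0.3]
width: 0.0459
grip_force: 0.0
```

```bash
python3 - <<'E'
from h import *
im=cams.snapshot("wrist"); p=cams.camera_params("wrist")
for (u,v),a,r in blobs(im,"green",500): print((round(u),round(v)),a,wpx(p,(u,v),.052).round(4),r[1:])
legs([(.5713,-.034,.0475,-5)])
E
```

```text
(165, 215) 692.0 [0.5816 0.0266 0.052 ] ((36.103336334228516, 21.888612747192383), 78.11134338378906)
(257, 221) 2029.0 [ 0.5726 -0.0339  0.052 ] ((54.0, 43.0), 90.0)
at [ 0.5729 -0.0337  0.0651] yaw -4.9 j6 1.39 w 0.0461 t 62.2833
roll 0.02  shift -1.6 0.5 17.6
```

Emit:
move_arm([
  [-1,0.5,5],
  [0,0,5],
  [0,0,4],
  [0,0,3],
  [0,0,0],
  [0,0,0],
  [0,0,0],
  [0,0,0],
  [0,0,0],
  [0,0,0],
], claw=[0.5,0.5,0.5,0.5,0.5,0.5,0.65,0.8,0.8,0.8], roll=[0,0,0,0,0,0,0,0,0,0])

```text
time_s: 63.12
tcp_pos: [0.5711, -0.034, 0.047]
tcp_rot: [0.0, 0.999, -0.043, 0.0]
force: [-0.2, 0.5, 0.6]
width: 0.027
grip_force: 30.0
```

Emit:
move_arm([
  [0,0,0],
  [0,0,0],
  [0,0,-20],
  [0,0,-30],
  [0,0,-32],
  [0,0,0],
  [-8.3,-35,0],
  [-8.3,-35,0],
  [-8.3,-35,0],
  [-8.3,-35,0],
], claw=[0.8,0.8,0.8,0.8,0.8,0.8,0.8,0.8,0.8,0.8], roll=[0,0,0,0,0,0,0,0,0,0])

```text
time_s: 63.95
tcp_pos: [0.5493, 0.1097, 0.1286]
tcp_rot: [-0.0, 0.999, -0.043, -0.0]
force: [-0.1, -0.4, -0.2]
width: 0.0271
grip_force: 30.0
```

Emit:
move_arm([
  [-8.3,-35,0],
  [-8.3,-35,0],
  [-8.3,-35,0],
  [-8.3,-35,0],
  [-8.3,-35,0],
  [0,0,25],
  [0,0,25],
  [0,0,25],
  [0,0,10],
  [0,0,0],
], claw=[0.8,0.8,0.8,0.8,0.8,0.8,0.8,0.8,0.8,0.8], roll=[0,0,0,0,0,0,0,0,0,0])

```text
time_s: 64.78
tcp_pos: [0.5208, 0.2855, 0.0404]
tcp_rot: [0.001, 0.999, -0.043, -0.003]
force: [-0.2, -0.5, 0.2]
width: 0.0274
grip_force: 30.0
```

```bash
python3 - <<'E'
from h import *
legs([(.5244,.2861,.0195,-5)])
E
```

```text
at [0.5208 0.2855 0.0404] yaw -4.9 j6 1.95 w 0.0274 t 64.7833
roll 0.01  shift 3.6 -0.9 20.9
```

Emit:
move_arm([
  [0,0,4],
  [0,0,4],
  [0,0,3],
  [0,0,3],
  [0,0,2],
  [0,0,2],
  [0,0,2],
  [0,0,2],
  [0,0,2],
  [0,0,0],
], claw=[0.8,0.8,0.8,0.8,0.8,0.8,0.8,0.8,0.8,0.8], roll=[0,0,0,0,0,0,0,0,0,0])

```text
time_s: 65.62
tcp_pos: [0.526, 0.2864, 0.0226]
tcp_rot: [-0.0, 0.999, -0.043, 0.002]
force: [0.1, -3.0, 9.9]
width: 0.0272
grip_force: 30.0
```

Emit:
move_arm([
  [0,0,1],
  [0,0,0],
  [0,0,0],
  [0,0,0],
  [0,0,0],
  [0,0,0],
  [0,0,0],
  [0,0,0],
  [0,0,-15],
  [0,0,-25],
], claw=[0.8,0.8,0.8,0.7,0.62,0.55,0.5,0.5,0.5,0.5], roll=[0,0,0,0,0,0,0,0,0,0])

```text
time_s: 66.45
tcp_pos: [0.5203, 0.2853, 0.0556]
tcp_rot: [0.001, 0.999, -0.043, -0.004]
force: [-0.4, 0.9, -0.4]
width: 0.0457
grip_force: 0.0
```

Emit:
move_arm([
  [0,0,-35],
  [0,0,-35],
  [0,0,0],
  [0,0,0],
  [0,0,0],
  [0,0,0],
  [0,0,0],
  [0,0,0],
  [0,0,0],
  [0,0,0],
], claw=[0.5,0.5,0.5,0.5,0.5,0.5,0.5,0.5,0.5,0.5], roll=[0,0,0,0,0,0,0,0,0,0])

```text
time_s: 67.28
tcp_pos: [0.5232, 0.2862, 0.1282]
tcp_rot: [0.0, 0.999, -0.043, -0.0]
force: [0.9, -0.1, -0.4]
width: 0.0456
grip_force: 0.0
```

```bash
python3 - <<'E'
from h import *
im=cams.snapshot("wrist"); p=cams.camera_params("wrist")
for c in ("yellow","blue","green"):
  for (u,v),a,r in blobs(im,c,500): print(c,(round(u),round(v)),a,wpx(p,(u,v),.022).round(4),r[1:])
legs([(.5655,-.0998,.13,-5),(.5655,-.0998,.0475,-5),(.5655,-.0998,.13,-5),(.4444,.2889,.13,-5)])
E
```

```text
yellow (332, 328) 1299.0 [0.34   0.2091 0.022 ] ((16.89308738708496, 299.2509765625), 86.67940521240234)
yellow (193, 192) 1300.0 [0.5237 0.3482 0.022 ] ((43.540042877197266, 30.75249671936035), 86.42366790771484)
green (255, 187) 1300.0 [0.5234 0.2869 0.022 ] ((42.0, 30.0), 90.0)
green (35, 53) 2987.0 [0.7005 0.521  0.022 ] ((75.0, 53.0), 90.0)
at [0.5233 0.2862 0.1285] yaw -4.9 j6 1.95 w 0.046 t 67.3333
roll 0.01  shift 75.7 380.9 -1.5
roll -0.00  shift 0.0 -0.0 82.5
roll -0.00  shift 0.0 -0.0 -82.5
roll -0.00  shift -154.5 -376.7 -0.0
```

Last one, red: 11 rows of (6.9, 34.6).

Emit:
move_arm([
  [6.9,34.6,0],
  [6.9,34.6,0],
  [6.9,34.6,0],
  [6.9,34.6,0],
  [6.9,34.6,0],
  [6.9,34.6,0],
  [6.9,34.6,0],
  [6.9,34.6,0],
  [6.9,34.6,0],
  [6.9,34.6,0],
], claw=[0.5,0.5,0.5,0.5,0.5,0.5,0.5,0.5,0.5,0.5], roll=[0,0,0,0,0,0,0,0,0,0])

```text
time_s: 68.17
tcp_pos: [0.5626, -0.0661, 0.129]
tcp_rot: [0.0, 0.999, -0.043, 0.0]
force: [0.4, -0.3, 0.0]
width: 0.0461
grip_force: 0.0
```

Emit:
move_arm([
  [6.9,34.6,0],
  [0,0,0],
  [0,0,20],
  [0,0,20],
  [0,0,15],
  [0,0,10],
  [0,0,0],
  [0,0,0],
  [0,0,0],
  [0,0,0],
], claw=[0.5,0.5,0.5,0.5,0.5,0.5,0.5,0.5,0.5,0.5], roll=[0,0,0,0,0,0,0,0,0,0])

```text
time_s: 69.0
tcp_pos: [0.5676, -0.0996, 0.0652]
tcp_rot: [0.0, 0.999, -0.043, 0.001]
force: [0.4, -1.2, -0.2]
width: 0.046
grip_force: 0.0
```

```bash
python3 - <<'E'
from h import *
im=cams.snapshot("wrist"); p=cams.camera_params("wrist")
for (u,v),a,r in blobs(im,"red",500): print((round(u),round(v)),a,wpx(p,(u,v),.052).round(4),r[1:])
legs([(.5655,-.0998,.0475,-5)])
E
```

```text
(257, 223) 2339.0 [ 0.5662 -0.0998  0.052 ] ((54.0, 44.0), 90.0)
(38, 69) 3835.0 [0.6941 0.0515 0.052 ] ((77.0, 63.0), 90.0)
at [ 0.5674 -0.0997  0.0651] yaw -4.9 j6 1.27 w 0.0458 t 69.05
roll 0.02  shift -1.9 0.3 17.6
```

Emit:
move_arm([
  [-1.5,0,5],
  [0,0,5],
  [0,0,4],
  [0,0,3],
  [0,0,0],
  [0,0,0],
  [0,0,0],
  [0,0,0],
  [0,0,0],
  [0,0,0],
], claw=[0.5,0.5,0.5,0.5,0.5,0.5,0.65,0.8,0.8,0.8], roll=[0,0,0,0,0,0,0,0,0,0])

```text
time_s: 69.88
tcp_pos: [0.5652, -0.0994, 0.0471]
tcp_rot: [0.0, 0.999, -0.043, 0.0]
force: [-0.2, 0.4, 0.0]
width: 0.0275
grip_force: 30.0
```

Emit:
move_arm([
  [0,0,0],
  [0,0,0],
  [0,0,-20],
  [0,0,-30],
  [0,0,-32],
  [0,0,0],
  [-14,-34.3,0],
  [-14,-34.3,0],
  [-14,-34.3,0],
  [-14,-34.3,0],
], claw=[0.8,0.8,0.8,0.8,0.8,0.8,0.8,0.8,0.8,0.8], roll=[0,0,0,0,0,0,0,0,0,0])

```text
time_s: 70.72
tcp_pos: [0.5201, 0.0434, 0.1285]
tcp_rot: [-0.0, 0.999, -0.043, -0.0]
force: [0.3, 1.0, -0.6]
width: 0.0276
grip_force: 30.0
```

Emit:
move_arm([
  [-14,-34.3,0],
  [-14,-34.3,0],
  [-14,-34.3,0],
  [-14,-34.3,0],
  [-14,-34.3,0],
  [-14,-34.3,0],
  [-14,-34.3,0],
  [0,0,0],
  [0,0,25],
  [0,0,25],
], claw=[0.8,0.8,0.8,0.8,0.8,0.8,0.8,0.8,0.8,0.8], roll=[0,0,0,0,0,0,0,0,0,0])

```text
time_s: 71.55
tcp_pos: [0.4452, 0.2908, 0.0796]
tcp_rot: [-0.001, 0.999, -0.042, 0.002]
force: [-0.3, 0.1, -0.4]
width: 0.0273
grip_force: 30.0
```

```bash
python3 - <<'E'
from h import *
legs([(.4444,.2889,.0195,-5)])
E
```

```text
at [0.4452 0.2908 0.0796] yaw -4.8 j6 2.01 w 0.0273 t 71.55
roll 0.03  shift -0.7 2.0 60.1
```

Emit:
move_arm([
  [0,0,0],
  [0,0,20],
  [0,0,15],
  [0,0,0],
  [0,0,4],
  [0,0,4],
  [0,0,3],
  [0,0,3],
  [0,0,2],
  [0,0,2],
], claw=[0.8,0.8,0.8,0.8,0.8,0.8,0.8,0.8,0.8,0.8], roll=[0,0,0,0,0,0,0,0,0,0])

```text
time_s: 72.38
tcp_pos: [0.4443, 0.2899, 0.0262]
tcp_rot: [-0.0, 0.999, -0.043, 0.0]
force: [0.1, -1.7, 8.3]
width: 0.0274
grip_force: 30.0
```

Emit:
move_arm([
  [0,0,2],
  [0,0,2],
  [0,0,2],
  [0,0,1],
  [0,0,0],
  [0,0,0],
  [0,0,0],
  [0,0,0],
  [0,0,0],
  [0,0,0],
], claw=[0.8,0.8,0.8,0.8,0.8,0.8,0.7,0.62,0.55,0.5], roll=[0,0,0,0,0,0,0,0,0,0])

```text
time_s: 73.22
tcp_pos: [0.4436, 0.2898, 0.0186]
tcp_rot: [0.0, 0.999, -0.043, -0.0]
force: [0.0, 0.4, 0.4]
width: 0.0449
grip_force: 0.0
```

Emit:
move_arm([
  [0,0,0],
  [0,0,0],
  [0,0,-15],
  [0,0,-25],
  [0,0,-35],
  [0,0,-35],
  [0,0,-30],
  [0,0,0],
  [0,0,0],
  [0,0,0],
], claw=[0.5,0.5,0.5,0.5,0.5,0.5,0.5,0.5,0.5,0.5], roll=[0,0,0,0,0,0,0,0,0,0])

```text
time_s: 74.05
tcp_pos: [0.4432, 0.2896, 0.1578]
tcp_rot: [0.0, 0.999, -0.043, -0.001]
force: [-0.3, -0.6, -0.1]
width: 0.0461
grip_force: 0.0
```

```bash
python3 - <<'E'
from h import *
im=cams.snapshot("wrist"); p=cams.camera_params("wrist")
cv2.imwrite("pics/w10.png",im[:,:,::-1])
P=np.array([.4855,.3195]); M=np.array([[.9994,-.035],[.035,.9994]])
for c in ("yellow","blue","green","red"):
  for (u,v),a,r in blobs(im,c,400):
    w=wpx(p,(u,v),.022)[:2]; print(c,(round(u),round(v)),a,w.round(4),"plate frame",(M@(w-P)).round(3),r[1:])
E
```

```text
yellow (332, 328) 1294.0 [0.2326 0.2049] plate frame [-0.249 -0.123] ((17.220077514648438, 299.26397705078125), 86.87432098388672)
yellow (354, 288) 558.0 [0.2945 0.178 ] plate frame [-0.186 -0.148] ((52.0, 18.0), 90.0)
yellow (157, 288) 555.0 [0.3157 0.4249] plate frame [-0.173  0.099] ((17.77971649169922, 52.18816375732422), 1.7357045412063599)
yellow (193, 110) 1136.0 [0.5224 0.3477] plate frame [0.036 0.029] ((39.52787399291992, 28.79888153076172), 87.51044464111328)
blue (196, 182) 1083.0 [0.4464 0.3526] plate frame [-0.04   0.032] ((39.0, 28.0), 90.0)
green (252, 104) 1155.0 [0.5223 0.2864] plate frame [ 0.038 -0.032] ((39.0, 28.0), 90.0)
green (47, 11) 1066.0 [0.683  0.5278] plate frame [0.19  0.215] ((30.0, 53.0), 90.0)
red (255, 179) 1108.0 [0.444  0.2899] plate frame [-0.04  -0.031] ((39.0, 28.0), 90.0)
```

View pics/w10.png

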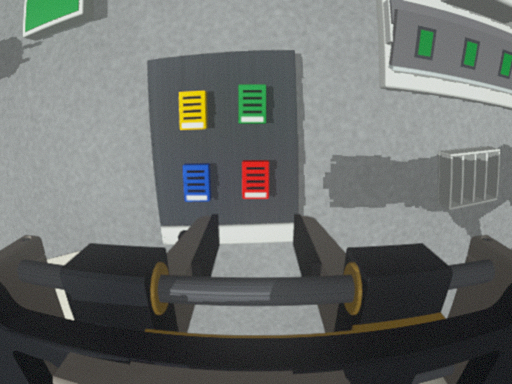

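All four cassettes lie flat and well inside the plate: yellow (193,110), green (252,104), blue (196,182), red (255,179). Nothing is in the gripper.

```bash
python3 -c "
from workcell import ctrl; print(ctrl.job_done())"
```

```text
the job is handed in; nothing more can be done
None
```

I marked all four cassettes (yellow, blue, green, red), pressed the plunger to its stop and let it up, then laid the cassettes flat and apart on the warming plate, and handed the job in at about 74 s; no verdict came back.

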